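# Load the serology rotator, cover it and start an eight-minute run

### The job

Clear the used slide with the dark red spots off the rotator platform into the red discard tray and lay every fresh white slide from the blue bench liner flat on the platform, one squarely in each yellow-outlined bay (any bays will do). Set the clear humidity hood down over them, fully home between the corner retainers, and turn the grey speed knob until its white pointer stands at the green mark. With the hood on and the speed set, start the run by turning the black timer knob clockwise from its zero stop by exactly 8 clicks (8 minutes), and leave the bottles and beaker alone.

Things in the scene. Friction and masses are not known exactly. Their poses are not given: they have to be found in the camera images.
- rotator: Cream bench-top rotator, fixed, 300 mm deep (x) x 240 mm wide (y), housing 75 mm high. Origin: centre of its underside; x away from the operator, y to the left, z up. On its rear: a still platform 198 (x) x 218 mm (y). At the platform's corners: L-shaped steel retainers, 9 mm high, arms about 27 mm long, inner faces 186 mm apart in x, 206 mm in y; the sides between are open.
- platform (a point): centre of the platform's upper surface, 98 mm above the bench; axes as the rotator's
- bay1 (a point): centre, on the platform's surface, of the front left yellow-outlined bay (outline 82 mm along the rotator's y, 56 mm along its x); axes as the rotator's
- bay2 (a point): centre, on the platform's surface, of the front right yellow-outlined bay (outline 82 mm along the rotator's y, 56 mm along its x); axes as the rotator's
- bay3 (a point): centre, on the platform's surface, of the rear left yellow-outlined bay (outline 82 mm along the rotator's y, 56 mm along its x); axes as the rotator's
- bay4 (a point): centre, on the platform's surface, of the rear right yellow-outlined bay (outline 82 mm along the rotator's y, 56 mm along its x); axes as the rotator's
- speed (a joint): angle of the grey speed knob, 0 at its left stop, growing clockwise seen from above to 4.71 at its right stop; stiff by friction (about 0.04 N m), stays where it is left. The broad green mark on the panel is at 2.6 rad.
- speed_grip (a point): on the upright axis of the grey speed knob (front left), at the height to grip, 108 mm above the bench. The grip is an upright bar 44 mm long, 14 mm thick, top 120 mm above the bench, on a 48 mm round skirt whose top is 85.5 mm above the bench. The point's x axis lies along the bar to its white pointer end and turns with the knob.
- timer (a joint): angle of the black timer knob, 0 at its zero stop, where it begins, growing clockwise seen from above to 5.24. Detented: one click every 0.349 rad (20 degrees); peak detent torque about 0.07 N m; let go between clicks it snaps to the nearer one. 8 clicks are 2.793 rad.
- timer_grip (a point): the same for the black timer knob (front right of the rotator, 130 mm from the speed knob): same shape and heights; x axis along the bar towards the white pointer end
- hood: clear acrylic humidity hood, an open-bottomed box 174 mm (its x) x 194 mm (its y) x 45 mm high with 4 mm walls, about 0.35 kg, blue lower edge; begins standing on the bench to the robot's left. Origin: centre of its underside. It goes on the platform with its x along the rotator's x (either way round), with 6 mm of play between the retainers.
- hood_handle (a point): middle of the hood's blue bar handle, 69 mm above the hood's underside: a bar 70 mm long along the hood's x, 14 mm wide, 14 mm high, with 17 mm free beneath it between its two feet
- used_slide: the used reaction slide, white plastic plate 76 mm (its y) x 44 mm (its x) x 7 mm, with six rings filled with dark red spots and a blue band at its +y end, about 30 g; begins lying on the platform. Origin: centre of its underside.
- slide1: a fresh reaction slide, same plate (76 mm along y, 44 mm along x, 7 mm thick, about 30 g) with six empty rings; begins lying on the blue liner to the robot's right, if present. Origin: centre of its underside.
- slide2: a fresh reaction slide, same plate (76 mm along y, 44 mm along x, 7 mm thick, about 30 g) with six empty rings; begins lying on the blue liner to the robot's right, if present. Origin: centre of its underside.
- slide3: a fresh reaction slide, same plate (76 mm along y, 44 mm along x, 7 mm thick, about 30 g) with six empty rings; begins lying on the blue liner to the robot's right, if present. Origin: centre of its underside.
- slide4: a fresh reaction slide, same plate (76 mm along y, 44 mm along x, 7 mm thick, about 30 g) with six empty rings; begins lying on the blue liner to the robot's right, if present. Origin: centre of its underside.
- discard_tray: red open tray, fixed on the bench at the robot's left, 150 mm (x) x 170 mm (y), 32 mm high, 4 mm walls and floor. Origin: centre of its underside.
- vial_a: amber reagent bottle with red cap, 32 mm diameter, 62 mm high, loose bystander; origin centre of its underside
- vial_b: white reagent bottle with green cap, 32 mm diameter, 62 mm high, loose bystander; origin centre of its underside
- beaker: clear plastic beaker, 66 mm diameter, 80 mm high, loose bystander; origin centre of its underside

How it is judged (in metres and radians):
On the way, in this order (a step that is already met when the one before it is completed fails the run):
1. the used slide is in the discard tray and every fresh slide lies in a bay (x of used_slide in the frame of discard_tray between -0.05 and 0.05 m and y of used_slide in the frame of discard_tray between -0.06 and 0.06 m and height (world z) of used_slide below 0.02 m and ((horizontal distance between slide1 and bay1 below 0.01 m and z of slide1 in the frame of platform between -0.004 and 0.004 m and angle between the y axis of slide1 and the y axis of rotator, either way round below 0.15 rad) or (horizontal distance between slide1 and bay2 below 0.01 m and z of slide1 in the frame of platform between -0.004 and 0.004 m and angle between the y axis of slide1 and the y axis of rotator, either way round below 0.15 rad) or (horizontal distance between slide1 and bay3 below 0.01 m and z of slide1 in the frame of platform between -0.004 and 0.004 m and angle between the y axis of slide1 and the y axis of rotator, either way round below 0.15 rad) or (horizontal distance between slide1 and bay4 below 0.01 m and z of slide1 in the frame of platform between -0.004 and 0.004 m and angle between the y axis of slide1 and the y axis of rotator, either way round below 0.15 rad)) and ((horizontal distance between slide2 and bay1 below 0.01 m and z of slide2 in the frame of platform between -0.004 and 0.004 m and angle between the y axis of slide2 and the y axis of rotator, either way round below 0.15 rad) or (horizontal distance between slide2 and bay2 below 0.01 m and z of slide2 in the frame of platform between -0.004 and 0.004 m and angle between the y axis of slide2 and the y axis of rotator, either way round below 0.15 rad) or (horizontal distance between slide2 and bay3 below 0.01 m and z of slide2 in the frame of platform between -0.004 and 0.004 m and angle between the y axis of slide2 and the y axis of rotator, either way round below 0.15 rad) or (horizontal distance between slide2 and bay4 below 0.01 m and z of slide2 in the frame of platform between -0.004 and 0.004 m and angle between the y axis of slide2 and the y axis of rotator, either way round below 0.15 rad)) and ((horizontal distance between slide3 and bay1 below 0.01 m and z of slide3 in the frame of platform between -0.004 and 0.004 m and angle between the y axis of slide3 and the y axis of rotator, either way round below 0.15 rad) or (horizontal distance between slide3 and bay2 below 0.01 m and z of slide3 in the frame of platform between -0.004 and 0.004 m and angle between the y axis of slide3 and the y axis of rotator, either way round below 0.15 rad) or (horizontal distance between slide3 and bay3 below 0.01 m and z of slide3 in the frame of platform between -0.004 and 0.004 m and angle between the y axis of slide3 and the y axis of rotator, either way round below 0.15 rad) or (horizontal distance between slide3 and bay4 below 0.01 m and z of slide3 in the frame of platform between -0.004 and 0.004 m and angle between the y axis of slide3 and the y axis of rotator, either way round below 0.15 rad)) and ((horizontal distance between slide4 and bay1 below 0.01 m and z of slide4 in the frame of platform between -0.004 and 0.004 m and angle between the y axis of slide4 and the y axis of rotator, either way round below 0.15 rad) or (horizontal distance between slide4 and bay2 below 0.01 m and z of slide4 in the frame of platform between -0.004 and 0.004 m and angle between the y axis of slide4 and the y axis of rotator, either way round below 0.15 rad) or (horizontal distance between slide4 and bay3 below 0.01 m and z of slide4 in the frame of platform between -0.004 and 0.004 m and angle between the y axis of slide4 and the y axis of rotator, either way round below 0.15 rad) or (horizontal distance between slide4 and bay4 below 0.01 m and z of slide4 in the frame of platform between -0.004 and 0.004 m and angle between the y axis of slide4 and the y axis of rotator, either way round below 0.15 rad))), for 0.2 s.
2. with all slides so placed, the hood stands home on the platform and the speed pointer is at the green mark (all of step 1 and horizontal distance between hood and platform below 0.012 m and z of hood in the frame of platform below 0.004 m and angle between hood's own z axis and vertical below 0.04 rad and angle between the x axis of hood and the x axis of rotator, either way round below 0.12 rad and value of joint speed between 2.5 and 2.7 rad), for 0.2 s.
3. the timer stands 8 clicks from zero (value of joint timer between 2.653 and 2.932 rad), for 0.3 s.
At the end, for the whole second after the job is handed in: Used slide in the tray (within 50 x 60 mm of its middle); fresh slides flat, within 10 mm and 0.15 rad of a bay; hood level on the platform, within 12 mm and 0.12 rad; speed within 0.1 rad of the green mark; timer on its 8th click (0.4 click either way); all at rest (all of step 2 and all of step 3 and linear speed of each of hood, used_slide, slide1, slide2, slide3, slide4 below 0.02 m/s); the robot touches nothing.
It fails at once if the vial a is shifted by more than 40 mm or knocked over (distance of vial_a from where it was at the start of the episode above 0.04 m or angle between vial_a's own z axis and vertical above 0.6 rad).
It fails at once if the vial b is shifted by more than 40 mm or knocked over (distance of vial_b from where it was at the start of the episode above 0.04 m or angle between vial_b's own z axis and vertical above 0.6 rad).
It fails at once if the beaker is shifted by more than 40 mm or knocked over (distance of beaker from where it was at the start of the episode above 0.04 m or angle between beaker's own z axis and vertical above 0.6 rad).
Of slide1, slide2, slide3, slide4 only 2 to 4 are there at a start; the rules pass over those that are not, and their reading is None.
At some moment in a run one of used_slide, slide1, slide2, slide3, slide4 may be knocked a few centimetres aside while the robot is not near it.
Once in a run the grip may slacken for a moment while it holds something.
It also fails if it takes over 210 s, if anything falls off the work surface, if the arm or the gripper's body presses on something with over 40 N, if the wrist force passes 120 N, or if a joint passes its speed limit or range.

### The arm

A 6-joint arm with a two-finger parallel gripper is mounted at the origin on the work surface. World frame = base frame: x ahead of the robot, y to its left, z up, the work surface at z = 0. Lengths are in mm, angles in degrees, forces in N, time in s.
With the tool pointing down it reaches from about 300 to 850 mm from the base axis. Payload 4.2 kg.
Tool frame: the origin (TCP) lies between the finger pads; the fingertips stand 22 mm ahead of it and the grasp point (between the pads) lies 3 mm ahead of it; z points along the fingers, y is the direction in which the jaws open and shut (so a half turn about z gives the same grasp; the last joint's range is limited). The gripper opens to 91 mm and grips with 3 to 60 N. Pads are 32 mm wide; open, the fingers measure 118 mm over their backs; the gripper's body (76 mm by 178 mm) begins 60 mm behind the grasp point.
Start: joints at [-76.719, 18.312, 89.639, -0, 72.044, -1.146], TCP at [143.262, -556.881, 235.976] pointing down, gripper open.
Joint ranges: [-177.97, 177.97], [-48.28, 115.42], [12.27, 149.76], [-77.06, 257.06], [2.81, 150.46], [-146.56, 146.56]. Speed limits (degrees/s): [147.25, 147.25, 180, 180, 180, 180].

### API

Orientations are given as [roll, pitch, yaw] about the fixed x, y, z axes, in that order (R = Rz(yaw) Ry(pitch) Rx(roll)).
In Python, from workcell import telemetry, cams, env gives the robot as it stands.
- The arm moves only by the shell command python3 -m inch 'ROWS' [FORCE]. ROWS is JSON, a list of rows, each an object of numbers: "x", "y", "z": the shift along the tool's x, y, z in cm; "yaw": the turn about the tool's z in units of 5 degrees (1.0 is 5 degrees); "gripper": the gripper's target within -1 to 1 (fully open at 1, half-way at 0, shut at -1). A call has 1 to 12 rows; each row shifts and turns the commanded pose from where the row before left it, along the tool's axes as they then stand; what a row does not reach is not made up. A row lasts 1/12 s, in which the tool goes at most 41.7 mm and 7.16 degrees, less where a joint would pass 70% of its speed; a pose out of reach is approached as far as the arm can. A call is refused whole if a number of a shift passes 4.17 or a number of a turn 1, either way. A call with a gripper value outside its range is refused whole. The fingers move at their own pace and stop on an object; FORCE is the grip in N (left out, the last holds). Time passes only in rows, so rows that do not move let the fingers close. It gives the time, the measured TCP pose, the force and the opening at its end, in the units of the state.
- telemetry.state(): the state, without advancing time (a new reading comes with each control period).
- cams.grab_frame(name): name is "scene" or "top" or "wrist"; returns a dict with "pixels" (480x640x3 uint8, red, green, blue), "mtx" (3x3 intrinsics, pixels), "rvec" (rotation vector, rad) and "tvec" (3), from world to camera coordinates, as OpenCV has them. Camera axes: x right, y down, z forward; pixel columns grow to the right and rows downward; lengths in mm; the calibration is good to about 2 mm. A picture is of the moment at which its call begins. There is no depth.
- env.job_done(): hands the job in, once; it reports no verdict.
The state is a dict: "time_s": time; "qpos": joint angles; "qvel": joint speeds; "effort": joint torques, N m; "ee_pos": TCP position; "ee_rot": TCP orientation; "force": force on the tool from outside, world axes, zero at the start; "torque": the same for the moment, N m; "gripper_width": finger opening in mm.
Only numpy, scipy, OpenCV 4.12 (cv2) and the standard library are available. Lean on these libraries where they do the work, as an engineer would, in place of code of your own. Each camera call takes 0.05 s, during which the arm holds its last target. There are 200 camera calls.

## Working session

There is one attempt and no reset: what is moved stays moved. The work goes in short steps, Python scripts to look and compute and a shell command to move; the robot and the scene stay as the last step left them, time stands still between calls to the robot, and variables do not carry over. Pictures are saved under pics/ and viewed, about 12 in all and at most 16, crops included, and the job is handed in when it is done.

```bash
ls; mkdir -p pics; cat > h.py <<'E'
import numpy as np, cv2
from workcell import telemetry, cams, env
def grab(name,fn=None):
    f=cams.grab_frame(name)
    if fn: cv2.imwrite('pics/'+fn,f['pixels'][:,:,::-1])
    np.savez('last_'+name+'.npz',**{k:np.array(v,float) if k!='pixels' else v for k,v in f.items()})
    return f
def load(name): return dict(np.load('last_'+name+'.npz'))
def ray(f,uv,z):
    K=np.array(f['mtx'],float);R=cv2.Rodrigues(np.array(f['rvec'],float))[0];t=np.array(f['tvec'],float).ravel()
    d=R.T@np.linalg.solve(K,[uv[0],uv[1],1.]);c=-R.T@t
    return (c+d*(z-c[2])/d[2])
def proj(f,p): return cv2.projectPoints(np.array([p],float),np.array(f['rvec'],float),np.array(f['tvec'],float),np.array(f['mtx'],float),None)[0].ravel()
def crop(f,x0,y0,x1,y1,s,fn): cv2.imwrite('pics/'+fn,cv2.resize(f['pixels'][y0:y1,x0:x1,::-1],None,fx=s,fy=s,interpolation=cv2.INTER_CUBIC))
E
python3 - <<'E'
from h import *
print(telemetry.state())
for n in('top','scene'): f=grab(n,n+'0.png'); print(n,f['mtx'],f['rvec'],f['tvec'])
E
```

```text
pics
{'time_s': 0.0, 'qpos': array([-7.67193653e+01,  1.83506497e+01,  8.97049771e+01, -6.88202819e-04,
        7.20424351e+01, -1.14484335e+00]), 'qvel': array([-0.04175948,  0.0474159 ,  0.0294749 ,  0.06679401,  0.04690255,
        0.03467534]), 'effort': array([-2.40055240e-03, -4.12459731e+01, -2.31970578e+01,  7.26151513e-02,
        4.57321142e-02, -1.14214556e-04]), 'ee_pos': array([ 143.14870134, -556.43197   ,  235.13985473]), 'ee_rot': array([-1.79901945e+02, -1.30508893e-03,  1.44256897e+01]), 'force': array([-1.01008786,  0.10139178,  0.54114776]), 'torque': array([0.02379894, 0.03697628, 0.00296113]), 'gripper_width': 90.7710500687634}
top [[606.66684352   0.         319.77889359]
 [  0.         606.66684352 239.46731234]
 [  0.           0.           1.        ]] [ 2.18524595 -2.12955095  0.15844635] [ -37.26619599  531.04366618 1210.31052481]
scene [[453.9613174    0.         312.01253077]
 [  0.         453.9613174  239.85023257]
 [  0.           0.           1.        ]] [ 2.02396895  0.86821847 -0.49021697] [-313.66604788 -134.52622802 1370.67712603]
```

View pics/top0.png

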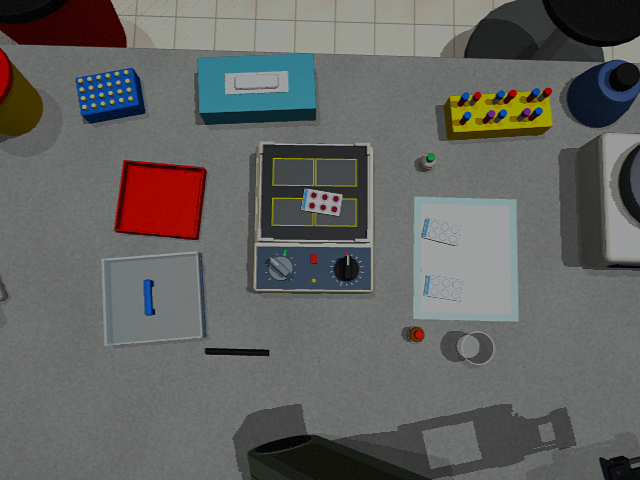

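View pics/scene0.png

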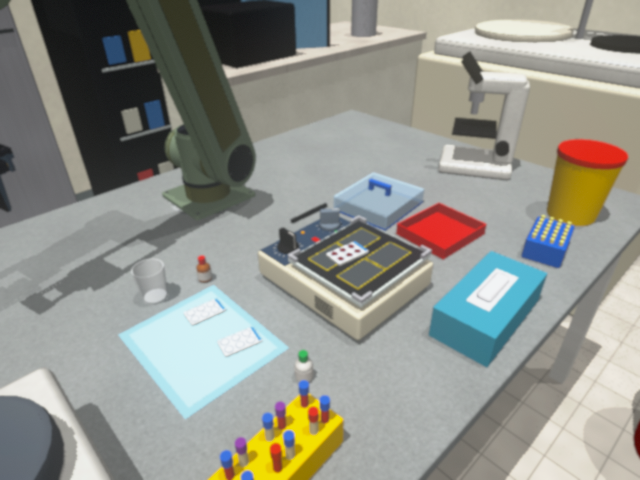

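```bash
python3 - <<'E'
from h import *
f=load('top');p=f['pixels']
def c(x0,y0,w,h,s): return cv2.resize(p[y0:y0+h,x0:x0+w,::-1],None,fx=s,fy=s,interpolation=cv2.INTER_CUBIC)
cv2.imwrite('pics/c1.png',np.hstack([c(245,132,136,170,3.5),c(415,170,92,170,3.5)]))
cv2.imwrite('pics/c2.png',c(90,150,160,205,2.9))
E
```

```text
(no output)
```

View pics/c1.png

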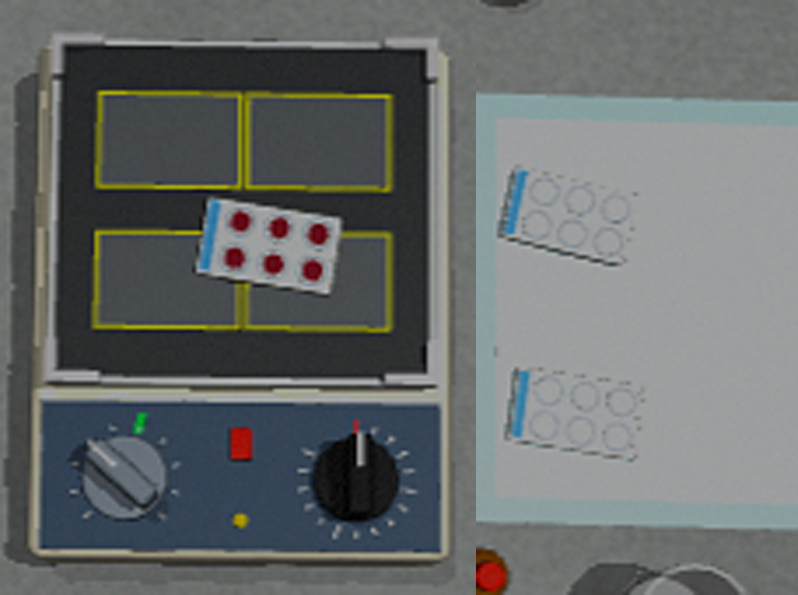

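View pics/c2.png

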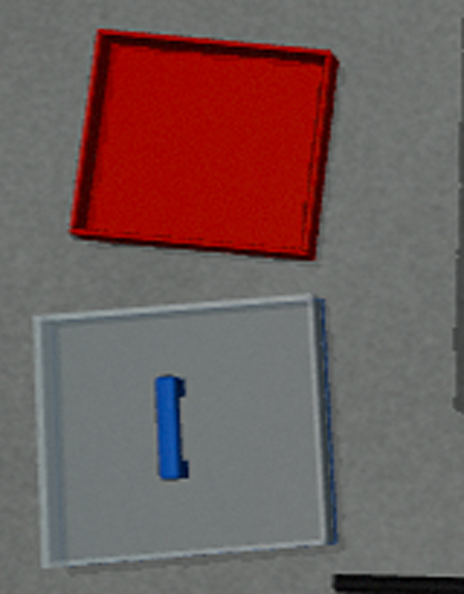

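```bash
cat > m.py <<'E'
from h import *
f=load('top')
def P(l,ox,oy,s,z,sx=0): return np.array([ray(f,(ox+(a-sx)/s,oy+b/s),z)[:2] for a,b in l])
def rect(n,l,z,ox=245,oy=132,s=3.5,sx=0):
    q=P(l,ox,oy,s,z,sx); c=q.mean(0); e=(q[0]-q[1]+q[3]-q[2])/2; g=(q[0]-q[3]+q[1]-q[2])/2 # y-dir (left), x-dir
    yaw=np.degrees(np.arctan2(-e[0],e[1])); yaw2=np.degrees(np.arctan2(g[1],g[0]))
    print(n,c.round(1),'yawY',yaw.round(1),'yawX',yaw2.round(1),'sz',np.linalg.norm(e).round(1),np.linalg.norm(g).round(1)); return c
if __name__=='__main__':
    B=[rect('bay3',[(97,91),(243,95),(241,187),(95,186)],98),rect('bay4',[(246,95),(393,96),(391,191),(245,188)],98),
    rect('bay1',[(95,231),(240,232),(240,328),(93,327)],98),rect('bay2',[(244,233),(392,234),(391,330),(243,329)],98)]
    print('plat',np.mean(B,0), 'yaw',np.degrees(np.arctan2(*((B[0]+B[1]-B[2]-B[3])[::-1]))),np.degrees(np.arctan2(-(B[0]+B[2]-B[1]-B[3])[0],(B[0]+B[2]-B[1]-B[3])[1])))
    rect('used',[(208,198),(341,218),(330,294),(197,272)],105)
    rect('sA',[(513,168),(636,190),(622,265),(499,236)],7,415,170,3.5,476)
    rect('sB',[(514,368),(643,386),(634,460),(506,438)],7,415,170,3.5,476)
    rect('hood',[(35,316),(313,295),(328,543),(45,567)],45,90,150,2.9)
    rect('tray',[(98,30),(336,52),(313,258),(72,235)],32,90,150,2.9)
    print('handle',P([(168,376),(171,479)],90,150,2.9,76))
    print('knob skirt s,t',P([(124,477),(356,480)],245,132,3.5,85.5),'bars',P([(90,443),(155,503),(361,432),(354,512)],245,132,3.5,120), 'green',P([(140,422)],245,132,3.5,75))
    rect('housing',[(60,36),(438,40),(446,552),(34,550)],75)
E
python3 m.py
```

```text
bay3 [657.   32.9] yawY 0.6 yawX 0.6 sz 82.5 54.2
bay4 [657.8 -51.9] yawY 0.8 yawX 0.3 sz 83.0 54.5
bay1 [576.7  31.5] yawY 1.2 yawX 1.2 sz 81.8 54.6
bay2 [577.9 -52.9] yawY 1.2 yawX 0.6 sz 83.1 54.7
plat [617.35209845 -10.0701487 ] yaw 0.8386440572459286 0.6728602663444799
used [596.3 -25. ] yawY -7.5 yawX -6.8 sz 75.2 43.1
sA [ 559.9 -279.7] yawY -10.3 yawX -11.0 sz 75.6 44.7
sB [ 440.6 -283.5] yawY -7.4 yawX -6.9 sz 77.4 43.3
hood [403.3 309.5] yawY 6.0 yawX 6.4 sz 193.3 172.5
tray [607.5 308.1] yawY -3.9 yawX -3.2 sz 171.8 150.0
handle [[437.83707478 312.01249818]
 [368.81539479 305.67748552]]
knob skirt s,t [[466.15738032  52.57304142]
 [467.86054421 -77.25955906]] bars [[481.26046828  69.83906949]
 [449.51740251  33.47786214]
 [491.17033951 -77.54393551]
 [447.42804531 -74.55646935]] green [[498.50085532  45.12814995]]
housing [575.8 -12.2] yawY 1.1 yawX 0.5 sz 225.6 297.4
```

```bash
cat > go.py <<'E'
import sys
from h import *
# usage go.py x y z yaw : remaining shift in tool cm, yaw units
s=telemetry.state();p=s['ee_pos'];y=s['ee_rot'][2]
t=list(map(float,sys.argv[1:5])) if len(sys.argv)>4 else [*p,y]
c,n=np.cos(np.radians(y)),np.sin(np.radians(y))
d=np.array(t[:3])-p
dy=(t[3]-y+180)%360-180
print('t',round(s['time_s'],2),'pos',p.round(1),'rot',s['ee_rot'].round(1),'F',s['force'].round(1),'w',round(s['gripper_width'],1),'q6',s['qpos'][5].round(0))
print('tool cm x %.2f y %.2f z %.2f yaw units %.2f'%((c*d[0]+n*d[1])/10,(n*d[0]-c*d[1])/10,-d[2]/10,-dy/5))
E
python3 -m inch '[{"yaw":-0.98},{"yaw":-0.98},{"yaw":-0.98},{"yaw":-0.98},{"yaw":-0.98},{"yaw":-0.98},{"yaw":-0.98},{"yaw":-0.98},{"yaw":-0.98},{"yaw":-0.98},{"yaw":-0.98},{"yaw":-0.98}]'
python3 -m inch '[{"yaw":-0.98},{"yaw":-0.95},{}]'
python3 go.py 596.3 -25 236 82.8
```

```text
t 0.1 pos [ 143.1 -556.5  235.2] rot [-179.9   -0.    14.4] F [-0.1  0.1 -0.7] w 91.3 q6 -1.0
tool cm x 57.13 y -40.18 z -0.08 yaw units -13.68invalid input
invalid input
```

```bash
python3 -m inch '[{"x":0,"y":0,"z":0,"yaw":-0.98,"gripper":1}]'; python3 go.py
```

```text
time_s: 0.18
ee_pos: [143.2, -556.6, 235.4]
ee_rot: [-179.9, -0.0, 19.4]
force: [-0.7, -0.1, 0.2]
gripper_width: 91.1
t 0.18 pos [ 143.2 -556.6  235.4] rot [-179.9   -0.    19.4] F [-0.7 -0.1  0.2] w 91.1 q6 -6.0
tool cm x 0.00 y 0.00 z -0.00 yaw units -0.00
```

```bash
python3 -m inch '[{"x":0,"y":0,"z":0,"yaw":-1,"gripper":0.3},{"x":0,"y":0,"z":0,"yaw":-1,"gripper":0.3},{"x":0,"y":0,"z":0,"yaw":-1,"gripper":0.3},{"x":0,"y":0,"z":0,"yaw":-1,"gripper":0.3},{"x":0,"y":0,"z":0,"yaw":-1,"gripper":0.3},{"x":0,"y":0,"z":0,"yaw":-1,"gripper":0.3},{"x":0,"y":0,"z":0,"yaw":-1,"gripper":0.3},{"x":0,"y":0,"z":0,"yaw":-1,"gripper":0.3},{"x":0,"y":0,"z":0,"yaw":-1,"gripper":0.3},{"x":0,"y":0,"z":0,"yaw":-1,"gripper":0.3},{"x":0,"y":0,"z":0,"yaw":-1,"gripper":0.3},{"x":0,"y":0,"z":0,"yaw":-0.85,"gripper":0.3}]'
python3 go.py 596.3 -25 236 82.8
```

```text
time_s: 1.18
ee_pos: [143.2, -556.6, 235.4]
ee_rot: [-180.0, -0.1, 78.8]
force: [0.8, -0.5, -0.1]
gripper_width: 59.5
t 1.18 pos [ 143.2 -556.6  235.4] rot [-1.80e+02 -1.00e-01  7.88e+01] F [ 0.8 -0.5 -0.1] w 59.5 q6 -66.0
tool cm x 60.94 y 34.14 z -0.06 yaw units -0.80
```

```bash
python3 -m inch '[{"x":0,"y":0,"z":0,"yaw":-0.8,"gripper":0.3},{"x":2.92,"y":1.915,"z":0,"yaw":0,"gripper":0.3},{"x":2.92,"y":1.915,"z":0,"yaw":0,"gripper":0.3},{"x":2.92,"y":1.915,"z":0,"yaw":0,"gripper":0.3},{"x":2.92,"y":1.915,"z":0,"yaw":0,"gripper":0.3},{"x":2.92,"y":1.915,"z":0,"yaw":0,"gripper":0.3},{"x":2.92,"y":1.915,"z":0,"yaw":0,"gripper":0.3},{"x":2.92,"y":1.915,"z":0,"yaw":0,"gripper":0.3},{"x":2.92,"y":1.915,"z":0,"yaw":0,"gripper":0.3},{"x":2.92,"y":1.915,"z":0,"yaw":0,"gripper":0.3},{"x":2.92,"y":1.915,"z":0,"yaw":0,"gripper":0.3}]'
python3 -m inch '[{"x":2.92,"y":1.915,"z":0,"yaw":0,"gripper":0.3},{"x":2.92,"y":1.915,"z":0,"yaw":0,"gripper":0.3},{"x":2.92,"y":1.915,"z":0,"yaw":0,"gripper":0.3},{"x":2.92,"y":1.915,"z":0,"yaw":0,"gripper":0.3},{"x":2.92,"y":1.915,"z":0,"yaw":0,"gripper":0.3},{"x":2.92,"y":1.915,"z":0,"yaw":0,"gripper":0.3},{"x":2.92,"y":1.915,"z":0,"yaw":0,"gripper":0.3},{"x":2.92,"y":1.915,"z":0,"yaw":0,"gripper":0.3},{"x":2.92,"y":1.915,"z":0,"yaw":0,"gripper":0.3},{"x":2.92,"y":1.915,"z":0,"yaw":0,"gripper":0.3},{"x":0,"y":0,"z":0,"yaw":0,"gripper":0.3}]'
python3 go.py 596.3 -25 122 82.8
python3 -c "
from h import *
f=grab('wrist','w1.png');print(proj(f,(596.3,-25,105)),[proj(f,(a,b,98)).round() for a,b in((657,32.9),(657.8,-51.9),(576.7,31.5),(577.9,-52.9))])"
```

```text
time_s: 2.1
ee_pos: [371.5, -290.5, 235.7]
ee_rot: [-180.0, -0.0, 82.6]
force: [0.8, -0.2, 0.3]
gripper_width: 59.3
time_s: 3.02
ee_pos: [601.8, -22.7, 234.9]
ee_rot: [179.9, -0.2, 82.8]
force: [0.2, -0.6, 0.5]
gripper_width: 59.2
t 3.02 pos [601.8 -22.7 234.9] rot [179.9  -0.2  82.8] F [ 0.2 -0.6  0.5] w 59.2 q6 4.0
tool cm x -0.30 y -0.52 z 11.29 yaw units 0.00
[314.69945313 243.21629995] [array([381., 162.]), array([390., 262.]), array([282., 177.]), array([298., 274.])]
```

View pics/w1.png

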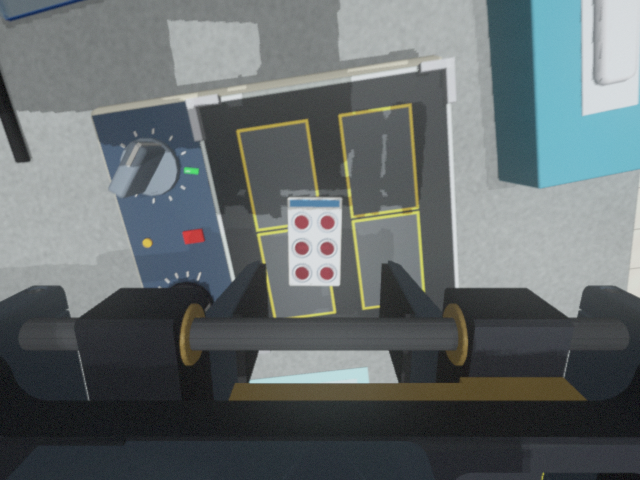

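```bash
python3 go.py 596.3 -25 122 82.8; python3 -m inch '[{"x":-0.3,"y":-0.5,"z":3,"yaw":0,"gripper":0.3},{"x":0,"y":0,"z":3,"yaw":0,"gripper":0.3},{"x":0,"y":0,"z":2.5,"yaw":0,"gripper":0.3},{"x":0,"y":0,"z":1.5,"yaw":0,"gripper":0.3},{"x":0,"y":0,"z":0.5,"yaw":0,"gripper":0.3},{"x":0,"y":0,"z":0,"yaw":0,"gripper":0.3},{"x":0,"y":0,"z":0,"yaw":0,"gripper":0.3}]' 25;python3 go.py 596.3 -25 122 82.8
```

```text
t 3.07 pos [599.8 -24.9 234.8] rot [-179.9   -0.    82.8] F [ 0.2 -0.7 -0.8] w 59.5 q6 4.0
tool cm x -0.06 y -0.34 z 11.28 yaw units -0.00
time_s: 3.65
ee_pos: [593.4, -30.2, 131.7]
ee_rot: [179.9, 0.0, 82.5]
force: [0.0, -0.5, 0.4]
gripper_width: 59.2
t 3.65 pos [593.4 -30.2 131.7] rot [179.9   0.   82.5] F [ 0.  -0.5  0.4] w 59.2 q6 3.0
tool cm x 0.55 y 0.23 z 0.97 yaw units -0.05
```

```bash
python3 -m inch '[{"x":0.5,"y":0.25,"z":0.6,"yaw":0,"gripper":0.3},{"x":0,"y":0,"z":0.3,"yaw":0,"gripper":0.3},{"x":0,"y":0,"z":0,"yaw":0,"gripper":0.3},{"x":0,"y":0,"z":0,"yaw":0,"gripper":0.3}]' ;python3 go.py 596.3 -25 122 82.8; python3 -m inch '[{"x":0,"y":0,"z":0,"yaw":0,"gripper":-0.3},{"x":0,"y":0,"z":0,"yaw":0,"gripper":-0.3},{"x":0,"y":0,"z":0,"yaw":0,"gripper":-0.3},{"x":0,"y":0,"z":0,"yaw":0,"gripper":-0.3},{"x":0,"y":0,"z":0,"yaw":0,"gripper":-0.3}]'; python3 go.py 607.5 308.1 235 86.4
```

```text
time_s: 3.98
ee_pos: [596.4, -24.8, 122.1]
ee_rot: [180.0, 0.0, 82.6]
force: [0.0, 0.2, -0.1]
gripper_width: 59.2
t 3.98 pos [596.4 -24.8 122.1] rot [180.    0.   82.6] F [ 0.   0.2 -0.1] w 59.2 q6 4.0
tool cm x -0.02 y -0.01 z 0.01 yaw units -0.04
time_s: 4.4
ee_pos: [596.3, -25.0, 122.2]
ee_rot: [180.0, 0.0, 82.6]
force: [-0.3, 1.0, 1.2]
gripper_width: 44.0
t 4.4 pos [596.3 -25.  122.2] rot [180.    0.   82.6] F [-0.3  1.   1.2] w 44.0 q6 4.0
tool cm x 33.17 y -3.19 z -11.28 yaw units -0.76
```

```bash
python3 -m inch '[{"x":0,"y":0,"z":-1,"yaw":0,"gripper":-0.3},{"x":0,"y":0,"z":-2,"yaw":0,"gripper":-0.3},{"x":0,"y":0,"z":-2,"yaw":0,"gripper":-0.3},{"x":1,"y":-0.1,"z":-2,"yaw":0,"gripper":-0.3},{"x":2.5,"y":-0.24,"z":0,"yaw":0,"gripper":-0.3},{"x":3.5,"y":-0.34,"z":0,"yaw":0,"gripper":-0.3},{"x":3.5,"y":-0.34,"z":0,"yaw":0,"gripper":-0.3},{"x":3.5,"y":-0.34,"z":0,"yaw":0,"gripper":-0.3},{"x":3.5,"y":-0.34,"z":0,"yaw":0,"gripper":-0.3},{"x":3.5,"y":-0.34,"z":0,"yaw":0,"gripper":-0.3},{"x":3.5,"y":-0.34,"z":0,"yaw":0,"gripper":-0.3},{"x":3.5,"y":-0.34,"z":0,"yaw":0,"gripper":-0.3}]' 25
python3 -m inch '[{"x":3,"y":-0.3,"z":0,"yaw":0,"gripper":-0.3},{"x":2,"y":-0.2,"z":0,"yaw":0,"gripper":-0.3},{"x":0,"y":0,"z":0,"yaw":-0.5,"gripper":-0.3},{"x":0,"y":0,"z":0,"yaw":-0.3,"gripper":-0.3},{"x":0,"y":0,"z":0,"yaw":0,"gripper":-0.3},{"x":0,"y":0,"z":0,"yaw":0,"gripper":-0.3}]'; python3 go.py 607.5 308.1 32 86.4
```

```text
time_s: 5.4
ee_pos: [605.4, 257.9, 192.7]
ee_rot: [180.0, -0.0, 82.6]
force: [1.0, -0.9, -1.0]
gripper_width: 43.9
time_s: 5.9
ee_pos: [607.0, 306.5, 192.3]
ee_rot: [180.0, -0.0, 86.5]
force: [-0.6, 0.4, -0.3]
gripper_width: 43.4
t 5.9 pos [607.  306.5 192.3] rot [180.   -0.   86.5] F [-0.6  0.4 -0.3] w 43.4 q6 29.0
tool cm x 0.16 y 0.04 z 16.03 yaw units 0.03
```

```bash
python3 -m inch '[{"x":0,"y":0,"z":3,"yaw":0,"gripper":-0.3},{"x":0,"y":0,"z":3.5,"yaw":0,"gripper":-0.3},{"x":0,"y":0,"z":3.5,"yaw":0,"gripper":-0.3},{"x":0,"y":0,"z":3,"yaw":0,"gripper":-0.3},{"x":0,"y":0,"z":2,"yaw":0,"gripper":-0.3},{"x":0,"y":0,"z":1,"yaw":0,"gripper":-0.3},{"x":0,"y":0,"z":0,"yaw":0,"gripper":-0.3},{"x":0,"y":0,"z":0,"yaw":0,"gripper":-0.3},{"x":0,"y":0,"z":0,"yaw":0,"gripper":-0.3}]';python3 go.py 607.5 308.1 30 86.4
python3 -m inch '[{"x":0,"y":0,"z":0,"yaw":0,"gripper":0.3},{"x":0,"y":0,"z":0,"yaw":0,"gripper":0.3},{"x":0,"y":0,"z":0,"yaw":0,"gripper":0.3},{"x":0,"y":0,"z":0,"yaw":0,"gripper":0.3},{"x":0,"y":0,"z":-2,"yaw":0,"gripper":0.3},{"x":0,"y":0,"z":-3.5,"yaw":0,"gripper":0.3},{"x":0,"y":0,"z":-3.5,"yaw":0,"gripper":0.3},{"x":0,"y":0,"z":-3.5,"yaw":0,"gripper":0.3},{"x":0,"y":0,"z":-3.5,"yaw":0,"gripper":0.3},{"x":0,"y":0,"z":-2,"yaw":0,"gripper":0.3},{"x":0,"y":0,"z":0,"yaw":0,"gripper":0.3},{"x":0,"y":0,"z":0,"yaw":0,"gripper":0.3}]'
python3 -c "
from h import *
f=grab('top');p=f['pixels'];
a=cv2.resize(p[150:330,100:520],None,fx=1.9,fy=1.9,interpolation=cv2.INTER_CUBIC);cv2.imwrite('pics/t1.png',a[:,:,::-1])"
python3 go.py 559.9 -279.7 212 79.3
```

```text
time_s: 6.65
ee_pos: [608.2, 306.9, 33.9]
ee_rot: [179.8, -0.1, 86.5]
force: [-0.1, -0.2, -0.4]
gripper_width: 43.9
t 6.65 pos [608.2 306.9  33.9] rot [ 1.798e+02 -1.000e-01  8.650e+01] F [-0.1 -0.2 -0.4] w 43.9 q6 29.0
tool cm x 0.12 y -0.08 z 0.39 yaw units 0.03
time_s: 7.65
ee_pos: [607.3, 306.6, 213.5]
ee_rot: [179.8, -0.1, 86.6]
force: [-1.0, 0.3, -0.3]
gripper_width: 59.2
t 7.7 pos [606.5 306.3 211.5] rot [-180.     0.    86.6] F [-0.   0.4 -0.6] w 59.5 q6 29.0
tool cm x -58.77 y -1.16 z -0.05 yaw units 1.46
```

View pics/t1.png

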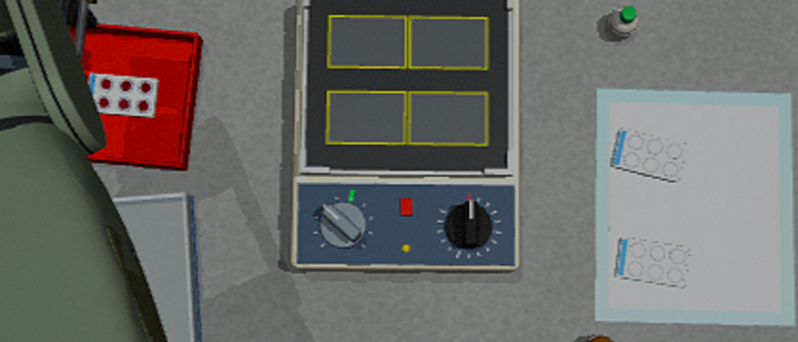

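```bash
python3 -m inch '[{"x":0,"y":0,"z":0,"yaw":0.73,"gripper":0.3},{"x":0,"y":0,"z":0,"yaw":0.73,"gripper":0.3},{"x":-1.5,"y":0.35,"z":0,"yaw":0,"gripper":0.3},{"x":-3.4,"y":0.35,"z":0,"yaw":0,"gripper":0.3},{"x":-3.4,"y":0.35,"z":0,"yaw":0,"gripper":0.3},{"x":-3.4,"y":0.35,"z":0,"yaw":0,"gripper":0.3},{"x":-3.4,"y":0.35,"z":0,"yaw":0,"gripper":0.3},{"x":-3.4,"y":0.35,"z":0,"yaw":0,"gripper":0.3},{"x":-3.4,"y":0.35,"z":0,"yaw":0,"gripper":0.3},{"x":-3.4,"y":0.35,"z":0,"yaw":0,"gripper":0.3}]'
python3 -m inch '[{"x":-3.4,"y":0.35,"z":0,"yaw":0,"gripper":0.3},{"x":-3.4,"y":0.35,"z":0,"yaw":0,"gripper":0.3},{"x":-3.4,"y":0.35,"z":0,"yaw":0,"gripper":0.3},{"x":-3.4,"y":0.35,"z":0,"yaw":0,"gripper":0.3},{"x":-3.4,"y":0.35,"z":0,"yaw":0,"gripper":0.3},{"x":-3.4,"y":0.35,"z":0,"yaw":0,"gripper":0.3},{"x":-3.4,"y":0.35,"z":0,"yaw":0,"gripper":0.3},{"x":-3.4,"y":0.35,"z":0,"yaw":0,"gripper":0.3},{"x":-3.4,"y":0.35,"z":0,"yaw":0,"gripper":0.3},{"x":-2.5,"y":0.35,"z":0,"yaw":0,"gripper":0.3},{"x":0,"y":0,"z":0,"yaw":0,"gripper":0.3},{"x":0,"y":0,"z":0,"yaw":0,"gripper":0.3}]'
python3 go.py 559.9 -279.7 32 79.3; python3 -c "
from h import *
f=load('top');print(ray(f,(428,163),60),ray(f,(416,334),60));f=grab('wrist','w2.png');print(proj(f,(559.9,-279.7,7)))
crop(f,120,0,520,300,2,'w2.png')"
```

```text
time_s: 8.53
ee_pos: [585.8, 50.0, 210.3]
ee_rot: [-179.8, 0.1, 79.4]
force: [0.1, 0.2, -0.2]
gripper_width: 59.5
time_s: 9.53
ee_pos: [558.5, -280.5, 210.2]
ee_rot: [-179.8, -0.1, 79.2]
force: [0.7, 0.7, -1.0]
gripper_width: 59.6
t 9.53 pos [ 558.5 -280.5  210.2] rot [-1.798e+02 -1.000e-01  7.920e+01] F [ 0.7  0.7 -1. ] w 59.6 q6 -17.0
tool cm x 0.11 y 0.12 z 17.82 yaw units -0.03
[ 692.98918672 -241.61443025   60.        ] [ 345.13011895 -218.16756277   60.        ]
[323.48399527 219.67058368]
```

View pics/w2.png

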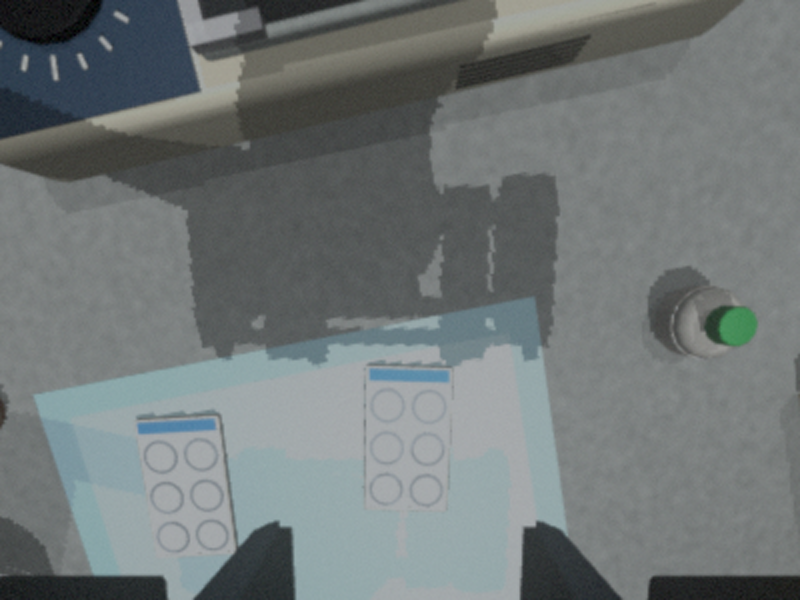

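```bash
python3 -m inch '[{"x":0.1,"y":0.1,"z":3,"yaw":0,"gripper":0.3},{"x":0,"y":0,"z":3.5,"yaw":0,"gripper":0.3},{"x":0,"y":0,"z":3.5,"yaw":0,"gripper":0.3},{"x":0,"y":0,"z":3.5,"yaw":0,"gripper":0.3},{"x":0,"y":0,"z":2.5,"yaw":0,"gripper":0.3},{"x":0,"y":0,"z":1.5,"yaw":0,"gripper":0.3},{"x":0,"y":0,"z":0,"yaw":0,"gripper":0.3},{"x":0,"y":0,"z":0,"yaw":0,"gripper":0.3},{"x":0,"y":0,"z":0,"yaw":0,"gripper":0.3}]' ;python3 go.py 559.9 -279.7 25 79.3
```

```text
time_s: 10.33
ee_pos: [562.2, -277.9, 38.2]
ee_rot: [179.9, 0.0, 79.4]
force: [0.5, 0.4, 0.5]
gripper_width: 59.0
t 10.33 pos [ 562.2 -277.9   38.2] rot [179.9   0.   79.4] F [0.5 0.4 0.5] w 59.0 q6 -17.0
tool cm x -0.22 y -0.19 z 1.32 yaw units 0.01
```

```bash
python3 -m inch '[{"x":-0.2,"y":-0.15,"z":0.8,"yaw":0,"gripper":0.3},{"x":0,"y":0,"z":0.5,"yaw":0,"gripper":0.3},{"x":0,"y":0,"z":0,"yaw":0,"gripper":0.3},{"x":0,"y":0,"z":0,"yaw":0,"gripper":-0.3},{"x":0,"y":0,"z":0,"yaw":0,"gripper":-0.3},{"x":0,"y":0,"z":0,"yaw":0,"gripper":-0.3},{"x":0,"y":0,"z":0,"yaw":0,"gripper":-0.3},{"x":0,"y":0,"z":0,"yaw":0,"gripper":-0.3},{"x":0,"y":0,"z":0,"yaw":0,"gripper":-0.3}]' 25; python3 go.py 657.8 -51.9 165 90.8
```

```text
time_s: 11.08
ee_pos: [559.7, -280.1, 24.3]
ee_rot: [180.0, 0.0, 79.3]
force: [-0.6, 0.1, 1.4]
gripper_width: 43.3
t 11.08 pos [ 559.7 -280.1   24.3] rot [180.    0.   79.3] F [-0.6  0.1  1.4] w 43.3 q6 -17.0
tool cm x 24.25 y 5.39 z -14.07 yaw units -2.30
```

```bash
python3 -m inch '[{"x":0,"y":0,"z":-1,"yaw":0,"gripper":-0.3},{"x":0,"y":0,"z":-2.5,"yaw":0,"gripper":-0.3},{"x":0,"y":0,"z":-3.5,"yaw":0,"gripper":-0.3},{"x":0,"y":0,"z":-3.5,"yaw":0,"gripper":-0.3},{"x":0,"y":0,"z":-3,"yaw":-0.8,"gripper":-0.3},{"x":0,"y":0,"z":-1,"yaw":-0.8,"gripper":-0.3},{"x":0,"y":0,"z":0,"yaw":-0.7,"gripper":-0.3},{"x":2,"y":0.9,"z":0,"yaw":0,"gripper":-0.3},{"x":3,"y":1.35,"z":0,"yaw":0,"gripper":-0.3},{"x":3,"y":1.35,"z":0,"yaw":0,"gripper":-0.3},{"x":3,"y":1.35,"z":0,"yaw":0,"gripper":-0.3},{"x":3,"y":1.35,"z":0,"yaw":0,"gripper":-0.3}]' 25
python3 -m inch '[{"x":3,"y":1.35,"z":0,"yaw":0,"gripper":-0.3},{"x":3,"y":1.35,"z":0,"yaw":0,"gripper":-0.3},{"x":2.7,"y":1.1,"z":0,"yaw":0,"gripper":-0.3},{"x":0,"y":0,"z":0,"yaw":0,"gripper":-0.3},{"x":0,"y":0,"z":0,"yaw":0,"gripper":-0.3},{"x":0,"y":0,"z":0,"yaw":0,"gripper":-0.3}]'; python3 go.py 657.4 -52 124 90.8
```

```text
time_s: 12.08
ee_pos: [621.0, -137.8, 169.8]
ee_rot: [180.0, 0.0, 90.7]
force: [-0.0, 0.4, -0.6]
gripper_width: 43.6
time_s: 12.58
ee_pos: [657.1, -51.9, 169.2]
ee_rot: [-180.0, 0.0, 90.8]
force: [-0.6, -0.6, -0.3]
gripper_width: 43.8
t 12.58 pos [657.1 -51.9 169.2] rot [-180.     0.    90.8] F [-0.6 -0.6 -0.3] w 43.8 q6 -6.0
tool cm x -0.01 y 0.03 z 4.52 yaw units -0.00
```

```bash
python3 -m inch '[{"x":0,"y":0,"z":1.5,"yaw":0,"gripper":-0.3},{"x":0,"y":0,"z":1.5,"yaw":0,"gripper":-0.3},{"x":0,"y":0,"z":0.8,"yaw":0,"gripper":-0.3},{"x":0,"y":0,"z":0.4,"yaw":0,"gripper":-0.3},{"x":0,"y":0,"z":0.3,"yaw":0,"gripper":-0.3},{"x":0,"y":0,"z":0,"yaw":0,"gripper":-0.3},{"x":0,"y":0,"z":0,"yaw":0,"gripper":-0.3},{"x":0,"y":0,"z":0,"yaw":0,"gripper":-0.3}]'; python3 go.py 657.4 -52 123 90.8
```

```text
time_s: 13.25
ee_pos: [657.9, -51.8, 124.8]
ee_rot: [179.9, 0.0, 90.8]
force: [0.0, -0.4, -0.3]
gripper_width: 43.7
t 13.25 pos [657.9 -51.8 124.8] rot [179.9   0.   90.8] F [ 0.  -0.4 -0.3] w 43.7 q6 -6.0
tool cm x -0.02 y -0.05 z 0.18 yaw units -0.01
```

```bash
python3 -m inch '[{"x":0,"y":0,"z":0.15,"yaw":0,"gripper":-0.3},{"x":0,"y":0,"z":0,"yaw":0,"gripper":-0.3},{"x":0,"y":0,"z":0,"yaw":0,"gripper":0.3},{"x":0,"y":0,"z":0,"yaw":0,"gripper":0.3},{"x":0,"y":0,"z":0,"yaw":0,"gripper":0.3},{"x":0,"y":0,"z":0,"yaw":0,"gripper":0.3},{"x":0,"y":0,"z":-1,"yaw":0,"gripper":0.3},{"x":0,"y":0,"z":-2,"yaw":0,"gripper":0.3},{"x":0,"y":0,"z":-2,"yaw":0.8,"gripper":0.3},{"x":0,"y":0,"z":0,"yaw":0.8,"gripper":0.3},{"x":-2.2,"y":-1.6,"z":0,"yaw":0,"gripper":0.3},{"x":-2.7,"y":-1.96,"z":0,"yaw":0,"gripper":0.3}]'
python3 -m inch '[{"x":-2.7,"y":-1.96,"z":0,"yaw":0,"gripper":0.3},{"x":-2.7,"y":-1.96,"z":0,"yaw":0,"gripper":0.3},{"x":-2.7,"y":-1.96,"z":0,"yaw":0,"gripper":0.3},{"x":-2.7,"y":-1.96,"z":0,"yaw":0,"gripper":0.3},{"x":-2.7,"y":-1.96,"z":0,"yaw":0,"gripper":0.3},{"x":-2.7,"y":-1.96,"z":0,"yaw":0,"gripper":0.3},{"x":-2.7,"y":-1.96,"z":0,"yaw":0,"gripper":0.3},{"x":-1.9,"y":-1.38,"z":0,"yaw":0,"gripper":0.3},{"x":0,"y":0,"z":0,"yaw":0,"gripper":0.3},{"x":0,"y":0,"z":0,"yaw":0,"gripper":0.3},{"x":0,"y":0,"z":0,"yaw":0,"gripper":0.3}]'
python3 go.py 440.6 -283.5 25 82.8; python3 -c "
from h import *
f=grab('wrist','w3.png');print(proj(f,(440.6,-283.5,7)))
g=grab('top');p=g['pixels'][130:300,250:530,::-1];cv2.imwrite('pics/w3.png',np.hstack([cv2.resize(f['pixels'][120:320,200:440,::-1],None,fx=1.5,fy=1.5),cv2.resize(p[:120,:140],None,fx=2.5,fy=2.5,interpolation=cv2.INTER_CUBIC)]))"
```

```text
time_s: 14.25
ee_pos: [617.1, -94.9, 173.5]
ee_rot: [179.8, -0.0, 82.9]
force: [0.3, -1.4, -0.3]
gripper_width: 59.5
time_s: 15.17
ee_pos: [440.6, -283.0, 173.1]
ee_rot: [179.9, 0.0, 82.8]
force: [-0.2, 0.2, 0.7]
gripper_width: 59.1
t 15.17 pos [ 440.6 -283.   173.1] rot [179.9   0.   82.8] F [-0.2  0.2  0.7] w 59.1 q6 -27.0
tool cm x -0.05 y 0.01 z 14.81 yaw units -0.01
[321.27157314 229.36096308]
```

View pics/w3.png

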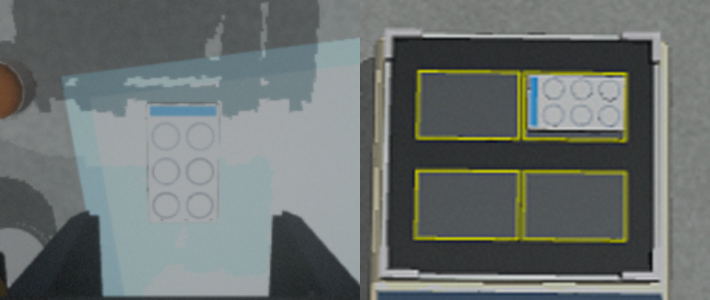

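```bash
python3 -c "
from h import *
f=load('top');crop(f,400,310,510,380,6,'bk.png')
print(ray(f,(477,348),80),ray(f,(469,347),0))"
```

```text
[ 321.50800742 -333.48245094   80.        ] [ 320.240374   -338.57925971    0.        ]
```

View pics/bk.png

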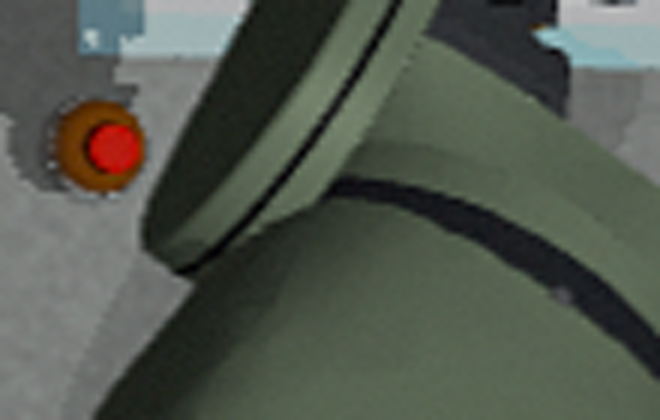

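```bash
python3 -m inch '[{"x":0.8,"y":0,"z":2.5,"yaw":0,"gripper":0.3},{"x":0,"y":0,"z":3,"yaw":0,"gripper":0.3},{"x":0,"y":0,"z":3,"yaw":0,"gripper":0.3},{"x":0,"y":0,"z":2.5,"yaw":0,"gripper":0.3},{"x":0,"y":0,"z":1.5,"yaw":0,"gripper":0.3},{"x":0,"y":0,"z":0.7,"yaw":0,"gripper":0.3},{"x":0,"y":0,"z":0,"yaw":0,"gripper":0.3},{"x":0,"y":0,"z":0,"yaw":0,"gripper":0.3},{"x":0,"y":0,"z":0,"yaw":0,"gripper":0.3}]' ;python3 go.py 441.6 -275.5 25 82.8
```

```text
time_s: 16.02
ee_pos: [442.1, -275.5, 41.6]
ee_rot: [179.9, 0.1, 82.8]
force: [-0.5, 0.2, -0.4]
gripper_width: 58.9
t 16.02 pos [ 442.1 -275.5   41.6] rot [1.799e+02 1.000e-01 8.280e+01] F [-0.5  0.2 -0.4] w 58.9 q6 -26.0
tool cm x -0.01 y -0.05 z 1.66 yaw units 0.00
```

```bash
python3 -m inch '[{"x":0,"y":-0.05,"z":0.8,"yaw":0,"gripper":0.3},{"x":0,"y":0,"z":0.8,"yaw":0,"gripper":0.3},{"x":0,"y":0,"z":0,"yaw":0,"gripper":0.3},{"x":0,"y":0,"z":0,"yaw":0,"gripper":-0.3},{"x":0,"y":0,"z":0,"yaw":0,"gripper":-0.3},{"x":0,"y":0,"z":0,"yaw":0,"gripper":-0.3},{"x":0,"y":0,"z":0,"yaw":0,"gripper":-0.3},{"x":0,"y":0,"z":0,"yaw":0,"gripper":-0.3},{"x":0,"y":0,"z":0,"yaw":0,"gripper":-0.3}]' 25; python3 go.py 577.5 -44.5 170 90.8
```

```text
time_s: 16.77
ee_pos: [440.6, -275.2, 24.6]
ee_rot: [180.0, 0.0, 82.8]
force: [-0.3, 0.2, 0.3]
gripper_width: 44.0
t 16.77 pos [ 440.6 -275.2   24.6] rot [180.    0.   82.8] F [-0.3  0.2  0.3] w 44.0 q6 -26.0
tool cm x 24.61 y 10.68 z -14.54 yaw units -1.60
```

```bash
python3 -m inch '[{"x":0,"y":0,"z":-1,"yaw":0,"gripper":-0.3},{"x":0,"y":0,"z":-2.5,"yaw":0,"gripper":-0.3},{"x":0,"y":0,"z":-3.5,"yaw":0,"gripper":-0.3},{"x":0,"y":0,"z":-3.5,"yaw":0,"gripper":-0.3},{"x":0,"y":0,"z":-3,"yaw":-0.8,"gripper":-0.3},{"x":0,"y":0,"z":-1,"yaw":-0.8,"gripper":-0.3},{"x":2.08,"y":1.27,"z":0,"yaw":0,"gripper":-0.3},{"x":2.6,"y":1.59,"z":0,"yaw":0,"gripper":-0.3},{"x":2.6,"y":1.59,"z":0,"yaw":0,"gripper":-0.3},{"x":2.6,"y":1.59,"z":0,"yaw":0,"gripper":-0.3},{"x":2.6,"y":1.59,"z":0,"yaw":0,"gripper":-0.3},{"x":2.6,"y":1.59,"z":0,"yaw":0,"gripper":-0.3}]' 25
python3 -m inch '[{"x":2.6,"y":1.59,"z":0,"yaw":0,"gripper":-0.3},{"x":2.6,"y":1.59,"z":0,"yaw":0,"gripper":-0.3},{"x":2.6,"y":1.61,"z":0,"yaw":0,"gripper":-0.3},{"x":0,"y":0,"z":1,"yaw":0,"gripper":-0.3},{"x":0,"y":0,"z":1,"yaw":0,"gripper":-0.3},{"x":0,"y":0,"z":0.5,"yaw":0,"gripper":-0.3},{"x":0,"y":0,"z":0,"yaw":0,"gripper":-0.3},{"x":0,"y":0,"z":0,"yaw":0,"gripper":-0.3},{"x":0,"y":0,"z":0,"yaw":0,"gripper":-0.3}]'; python3 go.py 577.5 -44.5 123 90.8; python3 -c "
from h import *
f=grab('wrist','w4.png')"
```

```text
time_s: 17.77
ee_pos: [531.1, -121.8, 170.4]
ee_rot: [180.0, 0.0, 90.8]
force: [0.8, -0.4, -0.2]
gripper_width: 43.4
time_s: 18.52
ee_pos: [577.3, -45.4, 144.8]
ee_rot: [180.0, 0.0, 90.7]
force: [0.9, 0.5, 0.1]
gripper_width: 43.6
t 18.52 pos [577.3 -45.4 144.8] rot [180.    0.   90.7] F [0.9 0.5 0.1] w 43.6 q6 -6.0
tool cm x 0.09 y 0.02 z 2.18 yaw units -0.02
```

View pics/w4.png

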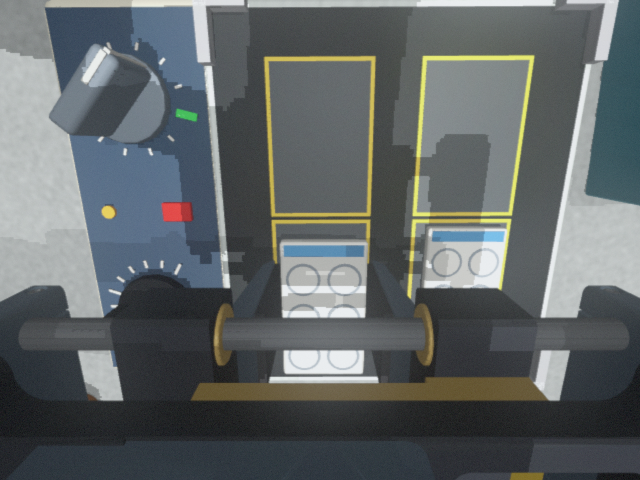

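Slide B is held (band about row 250) over the front right bay, slide A sits in the rear right. Lower, release and look.

```bash
python3 -m inch '[{"x":0,"y":0,"z":1,"yaw":0,"gripper":-0.3},{"x":0,"y":0,"z":0.7,"yaw":0,"gripper":-0.3},{"x":0,"y":0,"z":0.3,"yaw":0,"gripper":-0.3},{"x":0,"y":0,"z":0.1,"yaw":0,"gripper":-0.3},{"x":0,"y":0,"z":0,"yaw":0,"gripper":-0.3},{"x":0,"y":0,"z":0,"yaw":0,"gripper":-0.3}]'; python3 go.py 577.5 -44.5 123 90.8
```

```text
time_s: 19.07
ee_pos: [577.6, -44.4, 123.3]
ee_rot: [180.0, 0.0, 90.8]
force: [-0.6, 0.1, -0.8]
gripper_width: 43.7
t 19.07 pos [577.6 -44.4 123.3] rot [180.    0.   90.8] F [-0.6  0.1 -0.8] w 43.7 q6 -6.0
tool cm x -0.01 y -0.02 z 0.03 yaw units -0.00
```

```bash
python3 -m inch '[{"x":0,"y":0,"z":0,"yaw":0,"gripper":0.3},{"x":0,"y":0,"z":0,"yaw":0,"gripper":0.3},{"x":0,"y":0,"z":0,"yaw":0,"gripper":0.3},{"x":0,"y":0,"z":0,"yaw":0,"gripper":0.3},{"x":0,"y":0,"z":-1,"yaw":0,"gripper":0.3},{"x":0,"y":0,"z":-2,"yaw":0,"gripper":0.3},{"x":0,"y":0,"z":-2,"yaw":0,"gripper":0},{"x":0,"y":0,"z":-1.5,"yaw":0.9,"gripper":0},{"x":0,"y":0,"z":0,"yaw":1,"gripper":0},{"x":0,"y":0,"z":0,"yaw":1,"gripper":0},{"x":0,"y":0,"z":0,"yaw":1,"gripper":0},{"x":0,"y":0,"z":0,"yaw":1,"gripper":0}]'
python3 -m inch '[{"x":0,"y":0,"z":0,"yaw":1,"gripper":0},{"x":0,"y":0,"z":0,"yaw":1,"gripper":0},{"x":0,"y":0,"z":0,"yaw":1,"gripper":0},{"x":0,"y":0,"z":0,"yaw":0.5,"gripper":0},{"x":0,"y":-3,"z":0,"yaw":0,"gripper":0},{"x":0,"y":-3.5,"z":0,"yaw":0,"gripper":0},{"x":0,"y":-3.5,"z":0,"yaw":0,"gripper":0},{"x":0,"y":-3,"z":0,"yaw":0,"gripper":0},{"x":0,"y":-1.8,"z":0,"yaw":0,"gripper":0},{"x":0,"y":0,"z":0,"yaw":0,"gripper":0},{"x":0,"y":0,"z":0,"yaw":0,"gripper":0},{"x":0,"y":0,"z":0,"yaw":0,"gripper":0}]'
python3 go.py 466 52.3 111 49; python3 -c "
from h import *
g=grab('top');f=grab('wrist');
print([proj(f,(466+r*np.cos(np.radians(49)),52.3+r*np.sin(np.radians(49)),120)).round() for r in(-22,0,22)])
cv2.imwrite('pics/k1.png',np.hstack([cv2.resize(f['pixels'][140:380,160:460,::-1],None,fx=1.5,fy=1.5),cv2.resize(g['pixels'][135:279,250:390,::-1],None,fx=2.5,fy=2.5,interpolation=cv2.INTER_CUBIC)]))"
```

```text
time_s: 20.07
ee_pos: [577.7, -44.4, 189.5]
ee_rot: [179.9, -0.0, 66.0]
force: [-0.0, -0.2, -0.1]
gripper_width: 45.9
time_s: 21.07
ee_pos: [467.4, 52.8, 189.2]
ee_rot: [179.9, -0.1, 48.8]
force: [0.3, 0.6, -0.3]
gripper_width: 46.0
t 21.07 pos [467.4  52.8 189.2] rot [ 1.799e+02 -1.000e-01  4.880e+01] F [ 0.3  0.6 -0.3] w 46.0 q6 46.0
tool cm x -0.13 y -0.07 z 7.82 yaw units -0.04
[array([320., 298.]), array([320., 267.]), array([320., 235.])]
```

View pics/k1.png

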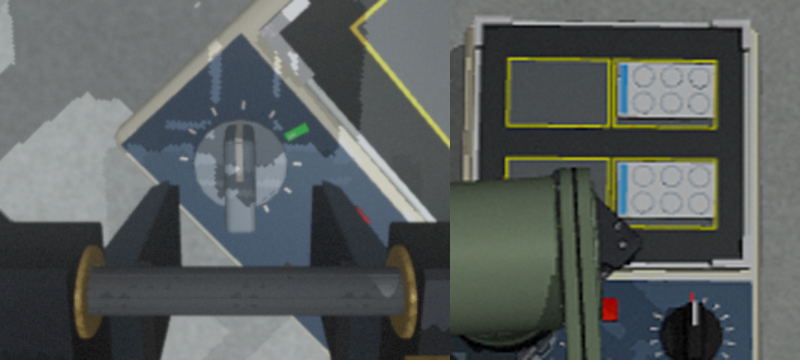

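```bash
python3 -m inch '[{"x":-0.1,"y":-0.05,"z":2,"yaw":0,"gripper":0},{"x":0,"y":0,"z":2.5,"yaw":0,"gripper":0},{"x":0,"y":0,"z":2,"yaw":0,"gripper":0},{"x":0,"y":0,"z":1,"yaw":0,"gripper":0},{"x":0,"y":0,"z":0.3,"yaw":0,"gripper":0},{"x":0,"y":0,"z":0,"yaw":0,"gripper":0},{"x":0,"y":0,"z":0,"yaw":0,"gripper":0},{"x":0,"y":0,"z":0,"yaw":0,"gripper":0}]'; python3 go.py 466 52.3 111 49; python3 -m inch '[{"x":0,"y":0,"z":0,"yaw":0,"gripper":-0.9},{"x":0,"y":0,"z":0,"yaw":0,"gripper":-0.9},{"x":0,"y":0,"z":0,"yaw":0,"gripper":-0.9},{"x":0,"y":0,"z":0,"yaw":0,"gripper":-0.9},{"x":0,"y":0,"z":0,"yaw":0,"gripper":-0.9},{"x":0,"y":0,"z":0,"yaw":0,"gripper":-0.9}]' 25; python3 go.py 466 52.3 111 -13.2
```

```text
time_s: 21.83
ee_pos: [466.2, 52.5, 111.3]
ee_rot: [179.9, -0.1, 48.8]
force: [-0.5, -0.7, -0.0]
gripper_width: 45.5
t 21.83 pos [466.2  52.5 111.3] rot [ 1.799e+02 -1.000e-01  4.880e+01] F [-0.5 -0.7 -0. ] w 45.5 q6 46.0
tool cm x -0.03 y -0.00 z 0.03 yaw units -0.05
time_s: 22.33
ee_pos: [464.8, 53.1, 110.6]
ee_rot: [-179.9, -0.0, 48.7]
force: [-1.0, 1.1, 2.6]
gripper_width: 13.9
t 22.33 pos [464.8  53.1 110.6] rot [-179.9   -0.    48.7] F [-1.   1.1  2.6] w 13.9 q6 46.0
tool cm x 0.02 y 0.14 z -0.04 yaw units 12.39
```

```bash
python3 -m inch '[{"x":0,"y":0,"z":0,"yaw":1,"gripper":-0.9},{"x":0,"y":0,"z":0,"yaw":1,"gripper":-0.9},{"x":0,"y":0,"z":0,"yaw":1,"gripper":-0.9},{"x":0,"y":0,"z":0,"yaw":1,"gripper":-0.9},{"x":0,"y":0,"z":0,"yaw":1,"gripper":-0.9},{"x":0,"y":0,"z":0,"yaw":1,"gripper":-0.9},{"x":0,"y":0,"z":0,"yaw":1,"gripper":-0.9},{"x":0,"y":0,"z":0,"yaw":1,"gripper":-0.9},{"x":0,"y":0,"z":0,"yaw":1,"gripper":-0.9},{"x":0,"y":0,"z":0,"yaw":1,"gripper":-0.9},{"x":0,"y":0,"z":0,"yaw":1,"gripper":-0.9},{"x":0,"y":0,"z":0,"yaw":1,"gripper":-0.9}]'
python3 -m inch '[{"x":0,"y":0,"z":0,"yaw":0.4,"gripper":-0.9},{"x":0,"y":0,"z":0,"yaw":0,"gripper":-0.9},{"x":0,"y":0,"z":0,"yaw":0,"gripper":-0.9},{"x":0,"y":0,"z":0,"yaw":0,"gripper":-0.9}]';python3 go.py 466 52.3 111 -13.2
```

```text
time_s: 23.33
ee_pos: [465.0, 52.4, 110.6]
ee_rot: [180.0, 0.0, -11.4]
force: [-0.3, -2.0, 1.6]
gripper_width: 14.2
time_s: 23.67
ee_pos: [465.1, 52.4, 110.6]
ee_rot: [180.0, -0.0, -13.2]
force: [-1.3, -1.8, 4.0]
gripper_width: 13.1
t 23.67 pos [465.1  52.4 110.6] rot [180.   -0.  -13.2] F [-1.3 -1.8  4. ] w 13.1 q6 108.0
tool cm x 0.09 y -0.01 z -0.04 yaw units 0.01
```

```bash
python3 -m inch '[{"x":0,"y":0,"z":0,"yaw":0,"gripper":0},{"x":0,"y":0,"z":0,"yaw":0,"gripper":0},{"x":0,"y":0,"z":0,"yaw":0,"gripper":0},{"x":0,"y":0,"z":0,"yaw":0,"gripper":0},{"x":0,"y":0,"z":-1,"yaw":0,"gripper":0},{"x":0,"y":0,"z":-2.5,"yaw":0,"gripper":0},{"x":0,"y":0,"z":-3,"yaw":0,"gripper":0},{"x":0,"y":0,"z":-1.5,"yaw":-0.95,"gripper":0},{"x":0,"y":0,"z":0,"yaw":-0.95,"gripper":0},{"x":0,"y":0,"z":0,"yaw":-0.95,"gripper":0},{"x":0,"y":0,"z":0,"yaw":-0.95,"gripper":0},{"x":-0.4,"y":-2.6,"z":0,"yaw":0,"gripper":0}]'
python3 -m inch '[{"x":-0.43,"y":-3.25,"z":0,"yaw":0,"gripper":0},{"x":-0.43,"y":-3.25,"z":0,"yaw":0,"gripper":0},{"x":-0.43,"y":-3.25,"z":0,"yaw":0,"gripper":0},{"x":-0.43,"y":-3.25,"z":0,"yaw":0,"gripper":0},{"x":-0.43,"y":-3.25,"z":0,"yaw":0,"gripper":0},{"x":-0.43,"y":-3.25,"z":0,"yaw":0,"gripper":0},{"x":-0.43,"y":-3.25,"z":0,"yaw":0,"gripper":0},{"x":-0.1,"y":-0.8,"z":0,"yaw":0,"gripper":0},{"x":0,"y":0,"z":0,"yaw":0,"gripper":0},{"x":0,"y":0,"z":0,"yaw":0,"gripper":0},{"x":0,"y":0,"z":0,"yaw":0,"gripper":0}]'
python3 go.py 403.3 309 72 5.8; python3 -c "
from h import *
g=grab('top');f=grab('wrist');
print(proj(f,(403.3,309,76)),proj(f,(437.8,312,76)),proj(f,(368.8,305.7,76)))
cv2.imwrite('pics/k2.png',np.hstack([cv2.resize(f['pixels'][:400,100:540,::-1],None,fx=1,fy=1),cv2.resize(g['pixels'][160:294,250:370,::-1],None,fx=3,fy=3,interpolation=cv2.INTER_CUBIC)[:400]]))"
```

```text
time_s: 24.67
ee_pos: [459.6, 76.2, 190.5]
ee_rot: [179.9, -0.1, 5.8]
force: [0.3, 0.5, 0.3]
gripper_width: 45.5
time_s: 25.58
ee_pos: [404.0, 308.2, 190.2]
ee_rot: [179.9, 0.0, 5.7]
force: [0.1, -0.2, -0.4]
gripper_width: 45.7
t 25.58 pos [404.  308.2 190.2] rot [179.9   0.    5.7] F [ 0.1 -0.2 -0.4] w 45.7 q6 120.0
tool cm x -0.06 y -0.09 z 11.82 yaw units -0.01
[322.23317587 246.97346611] [322.76162427 203.06633114] [322.10843899 288.03674372]
```

View pics/k2.png

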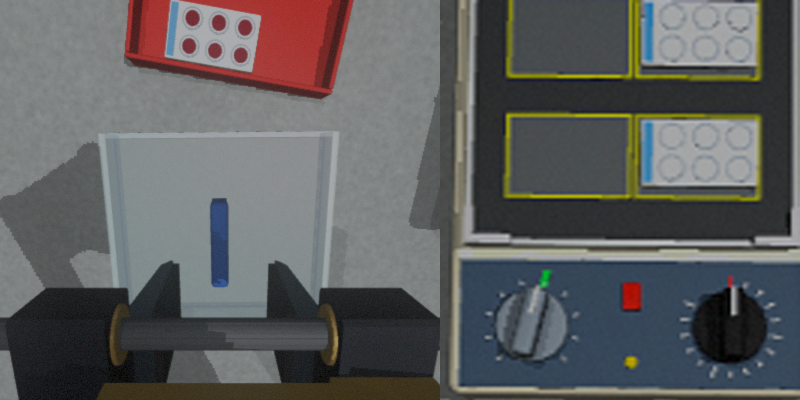

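```bash
python3 -c "
from h import *
f=load('wrist')
for u in((272,0),(362,12),(352,72),(264,60)): print(ray(f,u,11).round(1))
q=np.mean([ray(f,u,11) for u in((272,0),(362,12),(352,72),(264,60))],0);print(q)
print('tray inner near edge',ray(f,(230,55),32),ray(f,(432,95),32))
g=load('top');S=8;x0,y0=262,240
im=cv2.resize(g['pixels'][y0:y0+60,x0:x0+45,::-1],None,fx=S,fy=S,interpolation=cv2.INTER_CUBIC)
im2=im.copy()
def bx(a,col):
    d=np.array([np.cos(a),np.sin(a)]);n=np.array([-d[1],d[0]]);c=np.array([465.2,52.6])
    pts=[((proj(g,(*(c+i*22*d+j*7*n),120))-(x0,y0)+.5)*S).astype(int) for i,j in((1,1),(1,-1),(-1,-1),(-1,1))]
    cv2.polylines(im2,[np.array(pts)],True,col,1)
bx(np.radians(-13.2),(0,255,255))
cv2.imwrite('pics/sp.png',np.hstack([im,im2]))"
```

```text
[589.  368.6  11. ]
[587.8 294.5  11. ]
[542.1 297.2  11. ]
[544.  372.7  11. ]
[565.70508923 333.21752955  11.        ]
tray inner near edge [540.86518459 396.02506087  32.        ] [527.64636739 231.45020996  32.        ]
```

View pics/sp.png

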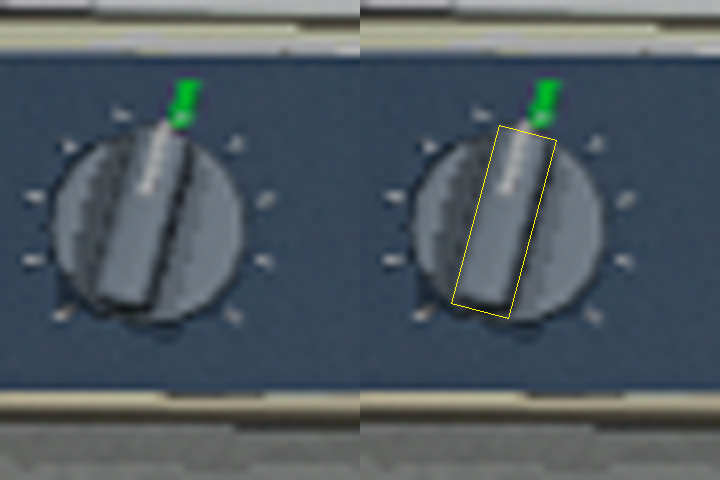

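```bash
python3 -m inch '[{"x":-0.05,"y":-0.05,"z":2.5,"yaw":0,"gripper":0},{"x":0,"y":0,"z":3,"yaw":0,"gripper":0},{"x":0,"y":0,"z":3,"yaw":0,"gripper":0},{"x":0,"y":0,"z":2,"yaw":0,"gripper":0},{"x":0,"y":0,"z":1,"yaw":0,"gripper":0},{"x":0,"y":0,"z":0.3,"yaw":0,"gripper":0},{"x":0,"y":0,"z":0,"yaw":0,"gripper":0},{"x":0,"y":0,"z":0,"yaw":0,"gripper":0}]'; python3 go.py 403.3 309 72 5.8; python3 -m inch '[{"x":0,"y":0,"z":0,"yaw":0,"gripper":-0.9},{"x":0,"y":0,"z":0,"yaw":0,"gripper":-0.9},{"x":0,"y":0,"z":0,"yaw":0,"gripper":-0.9},{"x":0,"y":0,"z":0,"yaw":0,"gripper":-0.9},{"x":0,"y":0,"z":0,"yaw":0,"gripper":-0.9},{"x":0,"y":0,"z":0,"yaw":0,"gripper":-0.9}]' 50; python3 go.py
```

```text
time_s: 26.35
ee_pos: [404.4, 310.0, 73.5]
ee_rot: [-179.9, -0.1, 5.7]
force: [0.4, -0.7, -0.0]
gripper_width: 45.7
t 26.35 pos [404.4 310.   73.5] rot [-1.799e+02 -1.000e-01  5.700e+00] F [ 0.4 -0.7 -0. ] w 45.7 q6 120.0
tool cm x -0.12 y 0.09 z 0.15 yaw units -0.01
time_s: 26.85
ee_pos: [403.6, 310.2, 72.8]
ee_rot: [-180.0, -0.1, 5.8]
force: [-0.9, 1.5, 2.2]
gripper_width: 13.6
t 26.85 pos [403.6 310.2  72.8] rot [-1.8e+02 -1.0e-01  5.8e+00] F [-0.9  1.5  2.2] w 13.6 q6 120.0
tool cm x 0.00 y 0.00 z -0.00 yaw units -0.00
```

```bash
python3 -m inch '[{"x":0,"y":0,"z":-0.5,"yaw":0,"gripper":-0.9},{"x":0,"y":0,"z":-1.5,"yaw":0,"gripper":-0.9},{"x":0,"y":0,"z":-2.5,"yaw":0,"gripper":-0.9},{"x":0,"y":0,"z":-2.5,"yaw":0,"gripper":-0.9},{"x":0,"y":0,"z":-2.5,"yaw":0,"gripper":-0.9},{"x":0,"y":0,"z":-2.5,"yaw":0,"gripper":-0.9},{"x":0,"y":0,"z":-2.5,"yaw":0,"gripper":-0.9},{"x":0,"y":0,"z":-2,"yaw":0,"gripper":-0.9},{"x":0,"y":0,"z":-0.5,"yaw":0.5,"gripper":-0.9},{"x":0,"y":0,"z":0,"yaw":0.5,"gripper":-0.9},{"x":0,"y":0,"z":0,"yaw":0,"gripper":-0.9}]' 50; python3 go.py 617.4 -10.1 243 0.8
```

```text
time_s: 27.77
ee_pos: [402.9, 309.3, 242.4]
ee_rot: [180.0, 0.0, 0.7]
force: [-0.1, -0.4, -5.2]
gripper_width: 13.9
t 27.77 pos [402.9 309.3 242.4] rot [180.    0.    0.7] F [-0.1 -0.4 -5.2] w 13.9 q6 126.0
tool cm x 21.04 y 32.21 z -0.06 yaw units -0.02
```

```bash
python3 -m inch '[{"x":0.7,"y":1.07,"z":0,"yaw":0,"gripper":-0.9},{"x":1.4,"y":2.14,"z":0,"yaw":0,"gripper":-0.9},{"x":1.75,"y":2.68,"z":0,"yaw":0,"gripper":-0.9},{"x":1.75,"y":2.68,"z":0,"yaw":0,"gripper":-0.9},{"x":1.75,"y":2.68,"z":0,"yaw":0,"gripper":-0.9},{"x":1.75,"y":2.68,"z":0,"yaw":0,"gripper":-0.9},{"x":1.75,"y":2.68,"z":0,"yaw":0,"gripper":-0.9},{"x":1.75,"y":2.68,"z":0,"yaw":0,"gripper":-0.9},{"x":1.75,"y":2.68,"z":0,"yaw":0,"gripper":-0.9},{"x":1.75,"y":2.68,"z":0,"yaw":0,"gripper":-0.9},{"x":1.75,"y":2.68,"z":0,"yaw":0,"gripper":-0.9},{"x":1.75,"y":2.68,"z":0,"yaw":0,"gripper":-0.9}]'
python3 -m inch '[{"x":1.0,"y":1.5,"z":0,"yaw":0,"gripper":-0.9},{"x":0.4,"y":0.7,"z":0,"yaw":0,"gripper":-0.9},{"x":0,"y":0,"z":0,"yaw":0,"gripper":-0.9},{"x":0,"y":0,"z":0,"yaw":0,"gripper":-0.9},{"x":0,"y":0,"z":0,"yaw":0,"gripper":-0.9},{"x":0,"y":0,"z":0,"yaw":0,"gripper":-0.9}]'; python3 go.py 617.4 -10.1 171 0.8
python3 - <<'E'
from h import *
g=grab('top');f=grab('scene')
a=cv2.resize(g['pixels'][125:305,240:400,::-1],None,fx=2.5,fy=2.5,interpolation=cv2.INTER_CUBIC)
b=cv2.resize(f['pixels'][150:350,250:450,::-1],(400,400),interpolation=cv2.INTER_CUBIC)
cv2.imwrite('pics/h1.png',np.hstack([a[:400],b]))
E
```

```text
time_s: 28.77
ee_pos: [603.3, 10.8, 241.1]
ee_rot: [180.0, 0.2, 0.8]
force: [0.6, 0.7, -4.9]
gripper_width: 13.6
time_s: 29.27
ee_pos: [616.9, -8.0, 242.6]
ee_rot: [-180.0, 0.0, 0.9]
force: [-0.1, -0.3, -4.0]
gripper_width: 13.4
t 29.27 pos [616.9  -8.  242.6] rot [-180.     0.     0.9] F [-0.1 -0.3 -4. ] w 13.4 q6 87.0
tool cm x 0.05 y 0.21 z 7.16 yaw units 0.02
```

View pics/h1.png

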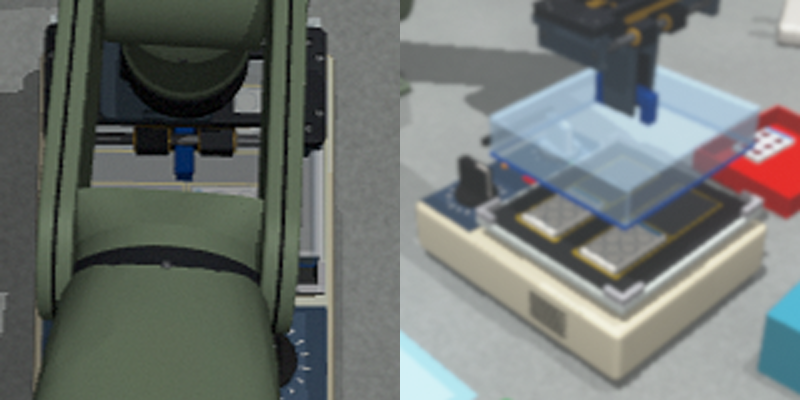

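```bash
python3 -c "
from h import *
f=load('scene')
for u in((362.5,262.5),(296,228),(430,224)): print(ray(f,u,170))
for p in((704,-105,170),(530,-105,170),(704,89,170)): print(proj(f,p))"; python3 go.py 617.4 -10.1 171 0.8
```

```text
[700.00749097 -98.05354243 170.        ]
[ 533.70248056 -106.15632538  170.        ]
[708.16708969  90.42998024 170.        ]
[361.5384011  265.17153229]
[295.19898459 227.0623798 ]
[427.78890102 223.47739302]
t 29.37 pos [617.2  -8.3 242.7] rot [-180.    -0.     0.9] F [-0.1 -0.2 -4.7] w 13.8 q6 87.0
tool cm x 0.02 y 0.18 z 7.17 yaw units 0.01
```

```bash
python3 -m inch '[{"x":0,"y":0.18,"z":1.5,"yaw":0,"gripper":-0.9},{"x":0,"y":0,"z":1.5,"yaw":0,"gripper":-0.9},{"x":0,"y":0,"z":1.2,"yaw":0,"gripper":-0.9},{"x":0,"y":0,"z":0.8,"yaw":0,"gripper":-0.9},{"x":0,"y":0,"z":0,"yaw":0,"gripper":-0.9},{"x":0,"y":0,"z":0,"yaw":0,"gripper":-0.9},{"x":0,"y":0,"z":0,"yaw":0,"gripper":-0.9}]'; python3 go.py 617.4 -10.1 171 0.8
```

```text
time_s: 29.95
ee_pos: [618.3, -11.1, 193.4]
ee_rot: [180.0, -0.1, 0.8]
force: [0.2, 0.2, -3.3]
gripper_width: 13.6
t 29.95 pos [618.3 -11.1 193.4] rot [ 1.8e+02 -1.0e-01  8.0e-01] F [ 0.2  0.2 -3.3] w 13.6 q6 87.0
tool cm x -0.09 y -0.10 z 2.24 yaw units -0.00
```

```bash
python3 -m inch '[{"x":-0.09,"y":-0.1,"z":0.5,"yaw":0,"gripper":-0.9},{"x":0,"y":0,"z":0.5,"yaw":0,"gripper":-0.9},{"x":0,"y":0,"z":0.4,"yaw":0,"gripper":-0.9},{"x":0,"y":0,"z":0.4,"yaw":0,"gripper":-0.9},{"x":0,"y":0,"z":0.3,"yaw":0,"gripper":-0.9},{"x":0,"y":0,"z":0,"yaw":0,"gripper":-0.9},{"x":0,"y":0,"z":0,"yaw":0,"gripper":-0.9},{"x":0,"y":0,"z":0,"yaw":0,"gripper":-0.9}]'; python3 go.py 617.4 -10.1 171 0.8
```

```text
time_s: 30.62
ee_pos: [616.9, -10.3, 171.4]
ee_rot: [180.0, 0.0, 0.8]
force: [0.2, 0.5, -4.8]
gripper_width: 13.8
t 30.62 pos [616.9 -10.3 171.4] rot [180.    0.    0.8] F [ 0.2  0.5 -4.8] w 13.8 q6 87.0
tool cm x 0.05 y -0.02 z 0.04 yaw units -0.00
```

```bash
python3 -m inch '[{"x":0,"y":0,"z":0.1,"yaw":0,"gripper":-0.9},{"x":0,"y":0,"z":0.1,"yaw":0,"gripper":-0.9},{"x":0,"y":0,"z":0,"yaw":0,"gripper":-0.9},{"x":0,"y":0,"z":0,"yaw":0,"gripper":-0.9}]'; python3 -m inch '[{"x":0,"y":0,"z":0,"yaw":0,"gripper":0},{"x":0,"y":0,"z":0,"yaw":0,"gripper":0},{"x":0,"y":0,"z":0,"yaw":0,"gripper":0},{"x":0,"y":0,"z":0,"yaw":0,"gripper":0},{"x":0,"y":0,"z":0,"yaw":0,"gripper":0},{"x":0,"y":0,"z":-1,"yaw":0,"gripper":0},{"x":0,"y":0,"z":-2,"yaw":0,"gripper":0},{"x":0,"y":0,"z":-2.5,"yaw":0,"gripper":0},{"x":0,"y":0,"z":0,"yaw":0,"gripper":0},{"x":0,"y":0,"z":0,"yaw":0,"gripper":0}]'; python3 go.py 467 -77 225 -179.2; python3 - <<'E'
from h import *
w=grab('wrist');f=grab('scene')
a=cv2.resize(w['pixels'][:,:,::-1],(480,360))
b=cv2.resize(f['pixels'][180:360,240:400,::-1],(320,360),interpolation=cv2.INTER_CUBIC)
cv2.imwrite('pics/h2.png',np.hstack([a,b]))
E
```

```text
time_s: 30.95
ee_pos: [617.1, -10.3, 170.8]
ee_rot: [180.0, -0.1, 0.8]
force: [-2.7, 0.4, 6.8]
gripper_width: 14.1
time_s: 31.78
ee_pos: [617.8, -10.3, 226.6]
ee_rot: [180.0, -0.3, 0.8]
force: [-0.7, -0.4, -0.6]
gripper_width: 45.6
t 31.78 pos [617.8 -10.3 226.6] rot [180.   -0.3   0.8] F [-0.7 -0.4 -0.6] w 45.6 q6 87.0
tool cm x -15.17 y 6.46 z 0.16 yaw units 36.00
```

View pics/h2.png

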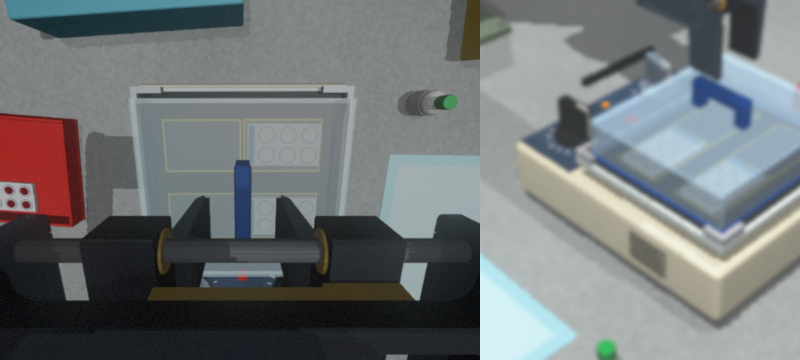

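```bash
python3 -m inch '[{"x":0,"y":0,"z":0,"yaw":-1,"gripper":0},{"x":0,"y":0,"z":0,"yaw":-1,"gripper":0},{"x":0,"y":0,"z":0,"yaw":-1,"gripper":0},{"x":0,"y":0,"z":0,"yaw":-1,"gripper":0},{"x":0,"y":0,"z":0,"yaw":-1,"gripper":0},{"x":0,"y":0,"z":0,"yaw":-1,"gripper":0},{"x":0,"y":0,"z":0,"yaw":-1,"gripper":0},{"x":0,"y":0,"z":0,"yaw":-1,"gripper":0},{"x":0,"y":0,"z":0,"yaw":-1,"gripper":0},{"x":0,"y":0,"z":0,"yaw":-1,"gripper":0},{"x":0,"y":0,"z":0,"yaw":-1,"gripper":0},{"x":0,"y":0,"z":0,"yaw":-1,"gripper":0}]' >/dev/null
python3 -m inch '[{"x":0,"y":0,"z":0,"yaw":-1,"gripper":0},{"x":0,"y":0,"z":0,"yaw":-1,"gripper":0},{"x":0,"y":0,"z":0,"yaw":-1,"gripper":0},{"x":0,"y":0,"z":0,"yaw":-1,"gripper":0},{"x":0,"y":0,"z":0,"yaw":-1,"gripper":0},{"x":0,"y":0,"z":0,"yaw":-1,"gripper":0},{"x":0,"y":0,"z":0,"yaw":-1,"gripper":0},{"x":0,"y":0,"z":0,"yaw":-1,"gripper":0},{"x":0,"y":0,"z":0,"yaw":-1,"gripper":0},{"x":0,"y":0,"z":0,"yaw":-1,"gripper":0},{"x":0,"y":0,"z":0,"yaw":-1,"gripper":0},{"x":0,"y":0,"z":0,"yaw":-1,"gripper":0}]' >/dev/null
python3 -m inch '[{"x":0,"y":0,"z":0,"yaw":-1,"gripper":0},{"x":0,"y":0,"z":0,"yaw":-1,"gripper":0},{"x":0,"y":0,"z":0,"yaw":-1,"gripper":0},{"x":0,"y":0,"z":0,"yaw":-1,"gripper":0},{"x":0,"y":0,"z":0,"yaw":-1,"gripper":0},{"x":0,"y":0,"z":0,"yaw":-1,"gripper":0},{"x":0,"y":0,"z":0,"yaw":-1,"gripper":0},{"x":0,"y":0,"z":0,"yaw":-1,"gripper":0},{"x":0,"y":0,"z":0,"yaw":-1,"gripper":0},{"x":0,"y":0,"z":0,"yaw":-1,"gripper":0},{"x":0,"y":0,"z":0,"yaw":-1,"gripper":0},{"x":0,"y":0,"z":0,"yaw":-1,"gripper":0}]' >/dev/null
python3 -m inch '[{"x":2,"y":-0.85,"z":0,"yaw":0,"gripper":0},{"x":3.3,"y":-1.4,"z":0,"yaw":0,"gripper":0},{"x":3.3,"y":-1.4,"z":0,"yaw":0,"gripper":0},{"x":3.3,"y":-1.4,"z":0,"yaw":0,"gripper":0},{"x":2.3,"y":-1,"z":0,"yaw":0,"gripper":0},{"x":1,"y":-0.4,"z":0,"yaw":0,"gripper":0},{"x":0,"y":0,"z":2.5,"yaw":0,"gripper":0},{"x":0,"y":0,"z":2.5,"yaw":0,"gripper":0},{"x":0,"y":0,"z":1,"yaw":0,"gripper":0},{"x":0,"y":0,"z":0,"yaw":0,"gripper":0},{"x":0,"y":0,"z":0,"yaw":0,"gripper":0},{"x":0,"y":0,"z":0,"yaw":0,"gripper":0}]'
python3 go.py 467 -77 111 -179.2; python3 - <<'E'
from h import *
from m import *
q=P([(356,425),(356,480)],245,132,3.5,78);print(q,q[0]-q[1])
grab('wrist');w=load('wrist')
print([proj(w,(467+22*i,-77+.3*i,120)).round() for i in(-1,0,1)])
# white pointer pixels near knob
g=w['pixels'].astype(int); u=proj(w,(467,-77,120)).astype(int)
sub=g[max(u[1]-60,0):u[1]+60,u[0]-50:u[0]+50].min(2); ys,xs=np.where(sub>170); print(len(xs)); 
n=sub>170; k,l,st,ce=cv2.connectedComponentsWithStats(n.astype(np.uint8))
for i in range(1,k):
    if st[i,4]>15: print(st[i],(ce[i]+[u[0]-50,max(u[1]-60,0)]).round(1))
E
```

```text
time_s: 35.88
ee_pos: [466.7, -76.8, 164.9]
ee_rot: [-180.0, 0.1, -179.2]
force: [0.3, 0.4, 0.1]
gripper_width: 45.2
t 35.88 pos [466.7 -76.8 164.9] rot [-1.800e+02  1.000e-01 -1.792e+02] F [0.3 0.4 0.1] w 45.2 q6 -102.0
tool cm x -0.03 y -0.02 z 5.39 yaw units -0.00
[[499.68852393 -77.09259316]
 [468.51282243 -77.68280051]] [31.17570149  0.59020735]
[array([322., 238.]), array([322., 274.]), array([322., 308.])]
589
[  9  97  85   7 589] [323.4 313. ]
```

```bash
python3 -m inch '[{"x":0,"y":0,"z":2,"yaw":0,"gripper":0},{"x":0,"y":0,"z":2,"yaw":0,"gripper":0},{"x":0,"y":0,"z":1,"yaw":0,"gripper":0},{"x":0,"y":0,"z":0.4,"yaw":0,"gripper":0},{"x":0,"y":0,"z":0,"yaw":0,"gripper":0},{"x":0,"y":0,"z":0,"yaw":0,"gripper":0},{"x":0,"y":0,"z":0,"yaw":0,"gripper":-0.9},{"x":0,"y":0,"z":0,"yaw":0,"gripper":-0.9},{"x":0,"y":0,"z":0,"yaw":0,"gripper":-0.9},{"x":0,"y":0,"z":0,"yaw":0,"gripper":-0.9},{"x":0,"y":0,"z":0,"yaw":0,"gripper":-0.9},{"x":0,"y":0,"z":0,"yaw":0,"gripper":-0.9}]' 30; python3 go.py 467 -77 111 20.8; python3 -c "
from h import *
print(telemetry.state()['torque'])"
```

```text
time_s: 36.93
ee_pos: [465.9, -77.3, 110.7]
ee_rot: [-179.9, 0.0, -179.2]
force: [0.0, -3.1, 1.3]
gripper_width: 13.7
t 36.93 pos [465.9 -77.3 110.7] rot [-179.9    0.  -179.2] F [ 0.  -3.1  1.3] w 13.7 q6 -102.0
tool cm x -0.11 y 0.03 z -0.03 yaw units 32.00
[-0.2566604  -0.05076417 -0.02250232]
```

Turn by 32 units (160°), clockwise from above.

```bash
python3 -m inch '[{"x":0,"y":0,"z":0,"yaw":1,"gripper":-0.9},{"x":0,"y":0,"z":0,"yaw":1,"gripper":-0.9},{"x":0,"y":0,"z":0,"yaw":1,"gripper":-0.9},{"x":0,"y":0,"z":0,"yaw":1,"gripper":-0.9},{"x":0,"y":0,"z":0,"yaw":1,"gripper":-0.9},{"x":0,"y":0,"z":0,"yaw":1,"gripper":-0.9},{"x":0,"y":0,"z":0,"yaw":1,"gripper":-0.9},{"x":0,"y":0,"z":0,"yaw":1,"gripper":-0.9},{"x":0,"y":0,"z":0,"yaw":1,"gripper":-0.9},{"x":0,"y":0,"z":0,"yaw":1,"gripper":-0.9},{"x":0,"y":0,"z":0,"yaw":1,"gripper":-0.9},{"x":0,"y":0,"z":0,"yaw":1,"gripper":-0.9}]'
python3 -m inch '[{"x":0,"y":0,"z":0,"yaw":1,"gripper":-0.9},{"x":0,"y":0,"z":0,"yaw":1,"gripper":-0.9},{"x":0,"y":0,"z":0,"yaw":1,"gripper":-0.9},{"x":0,"y":0,"z":0,"yaw":1,"gripper":-0.9},{"x":0,"y":0,"z":0,"yaw":1,"gripper":-0.9},{"x":0,"y":0,"z":0,"yaw":1,"gripper":-0.9},{"x":0,"y":0,"z":0,"yaw":1,"gripper":-0.9},{"x":0,"y":0,"z":0,"yaw":1,"gripper":-0.9},{"x":0,"y":0,"z":0,"yaw":1,"gripper":-0.9},{"x":0,"y":0,"z":0,"yaw":1,"gripper":-0.9},{"x":0,"y":0,"z":0,"yaw":1,"gripper":-0.9},{"x":0,"y":0,"z":0,"yaw":1,"gripper":-0.9}]'
python3 -m inch '[{"x":0,"y":0,"z":0,"yaw":1,"gripper":-0.9},{"x":0,"y":0,"z":0,"yaw":1,"gripper":-0.9},{"x":0,"y":0,"z":0,"yaw":1,"gripper":-0.9},{"x":0,"y":0,"z":0,"yaw":1,"gripper":-0.9},{"x":0,"y":0,"z":0,"yaw":1,"gripper":-0.9},{"x":0,"y":0,"z":0,"yaw":1,"gripper":-0.9},{"x":0,"y":0,"z":0,"yaw":1,"gripper":-0.9},{"x":0,"y":0,"z":0,"yaw":1,"gripper":-0.9},{"x":0,"y":0,"z":0,"yaw":0,"gripper":-0.9},{"x":0,"y":0,"z":0,"yaw":0,"gripper":-0.9},{"x":0,"y":0,"z":0,"yaw":0,"gripper":-0.9}]'; python3 go.py 467 -77 111 20.8
```

```text
time_s: 37.93
ee_pos: [466.1, -77.0, 110.8]
ee_rot: [180.0, 0.0, 120.5]
force: [-1.0, -1.2, 1.4]
gripper_width: 14.0
time_s: 38.93
ee_pos: [466.6, -77.0, 110.7]
ee_rot: [179.9, -0.0, 60.5]
force: [1.4, -0.1, 1.0]
gripper_width: 13.7
time_s: 39.85
ee_pos: [466.7, -77.2, 110.7]
ee_rot: [179.9, -0.1, 20.9]
force: [3.1, -3.2, 0.5]
gripper_width: 13.9
t 39.85 pos [466.7 -77.2 110.7] rot [ 1.799e+02 -1.000e-01  2.090e+01] F [ 3.1 -3.2  0.5] w 13.9 q6 58.0
tool cm x 0.04 y -0.01 z -0.03 yaw units 0.02
```

```bash
python3 -m inch '[{"x":0,"y":0,"z":0,"yaw":0,"gripper":0},{"x":0,"y":0,"z":0,"yaw":0,"gripper":0},{"x":0,"y":0,"z":0,"yaw":0,"gripper":0},{"x":0,"y":0,"z":0,"yaw":0,"gripper":0},{"x":0,"y":0,"z":0,"yaw":0,"gripper":0},{"x":0,"y":0,"z":-1,"yaw":0,"gripper":0},{"x":0,"y":0,"z":-2.5,"yaw":0,"gripper":0},{"x":0,"y":0,"z":-3,"yaw":0,"gripper":0},{"x":0,"y":0,"z":-3,"yaw":0,"gripper":0},{"x":0,"y":0,"z":-2.5,"yaw":0,"gripper":0}]' >/dev/null
python3 -m inch '[{"x":-2.3,"y":2.1,"z":0,"yaw":0,"gripper":0},{"x":-2.3,"y":2.1,"z":0,"yaw":0,"gripper":0},{"x":-2.3,"y":2.1,"z":0,"yaw":0,"gripper":0},{"x":-2.3,"y":2.1,"z":0,"yaw":0,"gripper":0},{"x":-2.3,"y":2.1,"z":0,"yaw":0,"gripper":0},{"x":-2.3,"y":2.1,"z":0,"yaw":0,"gripper":0},{"x":-2.3,"y":2.1,"z":0,"yaw":0,"gripper":0},{"x":-2.3,"y":2.1,"z":0,"yaw":0,"gripper":0},{"x":-2.3,"y":2.1,"z":0,"yaw":0,"gripper":0},{"x":-2.3,"y":2.1,"z":0,"yaw":0,"gripper":0},{"x":0,"y":0,"z":0,"yaw":0,"gripper":0},{"x":0,"y":0,"z":0,"yaw":0,"gripper":0}]'
python3 - <<'E'
from h import *
g=grab('top')
def c(x0,y0,w,h,s): return cv2.resize(g['pixels'][y0:y0+h,x0:x0+w,::-1],None,fx=s,fy=s,interpolation=cv2.INTER_CUBIC)
im=c(250,136,128,160,3.75)
# expected boxes
def bx(cx,cy,a,col):
    a=np.radians(a);d=np.array([np.cos(a),np.sin(a)])
    p=[((proj(g,(*(np.array([cx,cy])+i*22*d),120))-(250,136)+.5)*3.75).astype(int) for i in(-1,1)]
    return p
print(bx(465.2,52.6,-13.2,0),bx(466.5,-77.1,-159.2,0))
cv2.imwrite('pics/end.png',np.hstack([im,c(110,150,105,200,3)[:600]]))
E
```

```text
time_s: 41.68
ee_pos: [324.4, -355.5, 230.1]
ee_rot: [-179.9, -0.0, 20.6]
force: [0.8, -0.0, 0.7]
gripper_width: 46.0
[array([101, 535]), array([123, 452])] [array([353, 457]), array([382, 538])]
```

View pics/end.png

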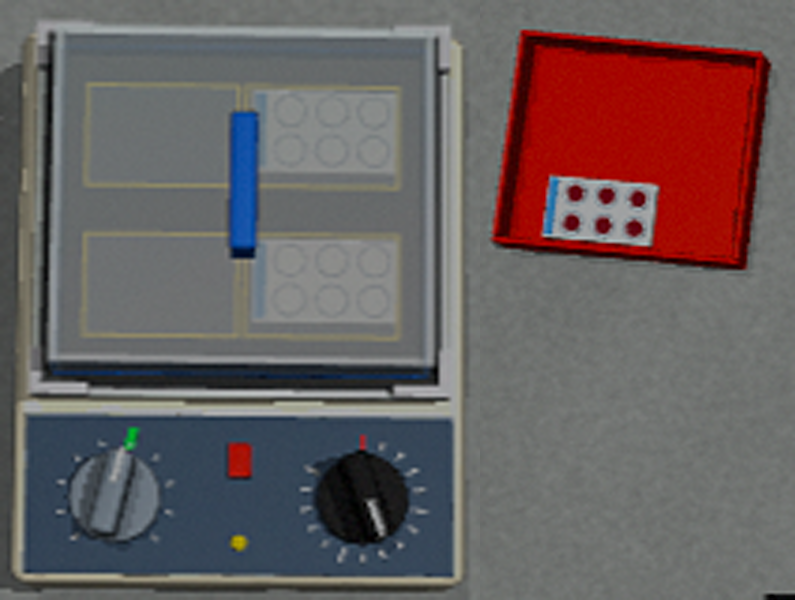

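```bash
python3 - <<'E'
from m import *
u=rect('used',[(551,177),(657,184),(651,246),(543,237)],11,110,150,3,480)
t=rect('tray',[(524,31),(768,56),(744,267),(494,241)],32,110,150,3,480)
a=np.radians(-3.6);R=np.array([[np.cos(a),-np.sin(a)],[np.sin(a),np.cos(a)]])
for c in (t,np.array([607.5,308.1])): print(R.T@(u-c))
rect('s1',[(253,89),(394,92),(393,175),(253,172)],105,250,136,3.75)
rect('s2',[(253,238),(395,242),(394,324),(252,321)],105,250,136,3.75)
E
```

```text
used [566.2 332.7] yawY -2.8 yawX -2.9 sz 74.9 43.3
tray [607.5 307.6] yawY -4.4 yawX -3.8 sz 171.4 148.6
[-42.77460179  22.40655285]
[-42.76388498  21.91930123]
s1 [659.1 -51.8] yawY 0.4 yawX 0.9 sz 73.9 44.7
s2 [579.5 -53.6] yawY 0.1 yawX 0.5 sz 74.0 43.6
```

```bash
python3 -c "
from h import *
print(env.job_done())"
```

```text
the job is handed in; nothing more can be done
None
```

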